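Load the drilling jig and clamp the stack

ROBOT

A 7-joint arm with a two-finger parallel gripper is mounted at the origin on a cart in front of the work surface, level with it; the furniture and walls round the work are solid. World frame = base frame: x ahead of the robot, y to its left, z up, the work surface at z = 0. Lengths are in m, angles in rad, forces in N, time in s.
With the tool pointing down it reaches from about 0.4 to 0.85 m from the base axis. Payload 10.4 kg.
Tool frame: the origin (TCP) lies at the very end of the fingers, on their centre line; the grasp point (between the pads) lies 19 mm behind it (manip.grip_depth is the distance from the TCP to the grasp point, in m); z points along the fingers, x is the direction in which the jaws open and shut, and the axes are right-handed (so a half turn about z gives the same grasp; the last joint's range is limited). The gripper opens to 85 mm and grips with 20 to 120 N. Pads are 22 mm wide; open, the fingers measure 114 mm over their backs; the gripper's body (76 mm by 85 mm) begins 54 mm behind the grasp point. The pads swing forward as they close: fully open they stand 13 mm farther back than shut.
Start: joints at [-1.142, 0.332, -0.065, 1.46, 0.022, 1.35, -0.088], TCP at [0.273, 0.562, 0.231] pointing down, gripper open.
Joint ranges: [-2.6, 2.6], [-0.5, 2.12], [-1.47, 1.34], [0.16, 2.42], [-1.27, 4.41], [0.06, 2.06], [-2.6, 2.6]. Speed limits (rad/s): [2.22, 2.22, 2.79, 2.79, 3.14, 3.14, 3.14].

INTERFACE

Orientations are given as a unit quaternion [x, y, z, w].
In Python, from workcell import manip, cams gives the robot as it stands. The module is installed in compiled form; this text tells all that it offers.
- The arm moves only by the tool move_arm, never from a script. Its arguments are lists of equal length, an entry for each row: "claw": the opening, from 0 (shut) to 1 (fully open); "dp": the shift along the tool's x, y, z as a fraction of full scale, a list of three; "turn": the turn, a rotation vector about the tool's x, y, z as a fraction of full scale, a list of three. A call has 1 to 8 rows; each row shifts and turns the commanded pose from where the row before left it, along the tool's axes as they then stand; what a row does not reach is not made up. Full scale, the value 1, is 200 mm for a shift and 45 degrees for a turn. A row lasts 1/12 s, in which the tool goes at most 41.7 mm and 7.16 degrees, less where a joint would pass 70% of its speed; a pose out of reach is approached as far as the arm can. A call with a number of a shift or a turn outside -1 to 1 is refused whole. A call with a gripper value outside its range is refused whole. The fingers move at their own pace and stop on an object; "grip_force" is the grip in N (left out, the last holds). Time passes only in rows, so rows that do not move let the fingers close. It gives the time, the measured TCP pose, the force and the opening at its end, in the units of the state.
- manip.get_obs(): the state, without advancing time (a new reading comes with each control period).
- cams.camera(name): name is "scene" or "top" or "wrist"; returns the picture (400x640x3 uint8, red, green, blue); there is no depth.
- cams.camera_info(name): a dict with "fx", "fy", "cx", "cy" (pixels), "pose" (4x4, takes a point from camera to world coordinates); the wrist camera has in their place "tool_from_camera" (4x4, takes a point from camera to tool coordinates, whose origin is the TCP and whose axes are the tool frame's). Camera axes: x right, y down, z forward; pixel columns grow to the right and rows downward; lengths in m; the calibration is good to about 2 mm. A picture is of the moment at which its call begins: read the wrist's pose just before it. camera_info takes no time and is no camera call.
- manip.hand_in(): hands the job in, once; it reports no verdict.
The state is a dict: "clock": time; "joint_pos": joint angles; "joint_velocities": joint speeds; "tau": joint torques, N m; "position": TCP position; "ee_rot": TCP orientation; "ft_force": force on the tool from outside, world axes, zero at the start; "torque": the same for the moment, N m; "grip_width": opening from 0.0 (shut) to 1.0 (fully open).
Only numpy, scipy, OpenCV 4.12 (cv2) and the standard library are available. Lean on these libraries where they do the work, as an engineer would, in place of code of your own. Each camera call takes 0.05 s, during which the arm holds its last target.

TASK

Set up the toggle-clamp jig for drilling a cavity cover. Swing the clamp's hold-down arm fully up, then gather the three full-length plates into the nest between the steel pins, lying flat on one another: the pale backing board at the bottom, the dark cover blank on it, and the four-hole metal drilling template on top; then swing the arm down so that its rubber tip bears on the template and stays there when you let go. Leave the short blank and the short two-hole template where they lie, and do not disturb the bit block or the marker.

Things in the scene. Friction and masses are not known exactly. Their poses are not given: they have to be found in the camera images.
- nest (a point): Middle of the nest, on the top face (18 mm above the worktop) of the clamp's fixed wooden block (75 mm wide). x: across the block; y: along it, to the clamp's handle; z up. Takes 96 x 40 mm plates lengthwise along y, 7 mm play each way, between steel pins (6 mm thick, 30 mm tall) at x,y = +-30,+-35 and +-12,+58 mm and a wooden end stop at y = -54 mm, 22 mm tall. Long sides open between pins.
- toggle_clamp_arm (a joint): Hold-down arm of the clamp, rad: 0 right down, 1.66 fully up; about 0.27 when its tip bears on the full stack (24 mm). Starts anywhere below 1.2, stays where left; a light spring keeps a bearing tip pressed on. Hinge along nest x, at nest y +86, z +27 mm; arm 102 mm long, at x = 0; black rubber tip (20 mm) at its end. Fully up it is 150 mm above the worktop.
- handle_grip (a point): On the axis of the clamp's red handle (round, 17 mm thick), 16 mm from its end; moves with it. Hinge along nest x at nest y +108, z +30 mm, 86 mm from this point. Pressing the handle down swings the arm up; lifting it swings the arm down (0.36 rad per rad of arm). Point 70 mm above the worktop with the arm down, 18 mm with it fully up. Press it (10 N), or pinch it from above across nest x.
- backing_board_mid (a point): Backing board: pale softwood plate 96 x 40 x 8 mm, square corners, a few old drill marks near its ends. Point: centre, half-way up; x across the 40 mm width, y along the length, z up. Either end may lead.
- cover_blank_mid (a point): Cover blank: dark hardwood plate 96 x 40 x 8 mm, rounded corners (10 mm), no holes. Point: centre, half-way up; x across the 40 mm width, y along the length, z up. Either end may lead.
- template_mid (a point): Drilling template: dark grey metal plate 96 x 40 x 8 mm, square corners, four bright steel guide bushings, one near each corner. Point: centre, half-way up; x across the 40 mm width, y along the length, z up. Either end may lead.
- short_blank_mid (a point): Short blank, a look-alike that is left alone: dark hardwood plate with rounded corners like the cover blank, but only 68 x 40 x 8 mm. Point: its centre, half-way up.
- short_template_mid (a point): Short template, a look-alike that is left alone: dark grey metal plate only 68 x 40 x 8 mm with two bright guide bushings on its centre line. Point: its centre, half-way up.
- bit_block_mid (a point): Bystander: small wooden block 90 x 32 mm with six driver bits standing in it, 52 mm tall in all. Point: its middle, 20 mm above the worktop.
- marker_mid (a point): Bystander: white felt marker with a red cap, 135 mm long and 17 mm thick, lying down. Position: its centre.
Mind the look-alikes: they are no part of the job. Of the things that look like the part that bears backing_board_mid, the larger one is meant.

How it is judged:
On the way:
1. the hold-down arm is swung fully up (over 1.45 rad) (value of joint toggle_clamp_arm above 1.45 rad), for 0.2 s.
At the end, for the whole second after the job is handed in: Backing board, cover blank and template lie flat in this order in the nest, each within 12 mm of its middle and 3 mm of its level, lengthwise within 0.2 rad; the arm bears on the template with over 0.5 N; the two short plates are within 30 mm of where they lay; all released and at rest (horizontal distance between each of backing_board_mid, cover_blank_mid, template_mid and nest below 0.012 m and z of backing_board_mid in the frame of nest between 0.001 and 0.007 m and angle between the y axis of each of backing_board_mid, cover_blank_mid, template_mid and the y axis of nest, either way round below 0.2 rad and angle between each of backing_board_mid, cover_blank_mid, template_mid's own z axis and vertical below 0.08 rad and z of cover_blank_mid in the frame of nest between 0.009 and 0.015 m and z of template_mid in the frame of nest between 0.017 and 0.023 m and contact force between toggle_clamp_arm and template above 0.5 N and linear speed of template below 0.01 m/s and distance of each of short_blank_mid, short_template_mid from where it was at the start of the episode below 0.03 m); the robot touches nothing.
It fails at once if the short blank, the short template, the bit block or the marker is shifted by more than 30 mm (distance of any of short_blank_mid, short_template_mid, bit_block_mid, marker_mid from where it was at the start of the episode above 0.03 m).
It also fails if it takes over 115 s, if anything falls off the work surface, if the arm or the gripper's body presses on something with over 40 N, if the wrist force passes 120 N, or if a joint passes its speed limit or range.

## Working session

There is one attempt and no reset: what is moved stays moved. The work goes in short steps, Python scripts to look and compute and a tool call to move; the robot and the scene stay as the last step left them, time stands still between calls to the robot, and variables do not carry over. Pictures are saved under pics/ and viewed, and the job is handed in when it is done.

Besides the shell and the picture viewer there is one more tool, called after "Emit:" by a JSON object that holds its "method" and its "body". move_arm: Moves the arm, as the interface text tells. Shift numbers are shares of 200 mm and turn numbers shares of 45 degrees, none past 1 either way. Its arguments: {"type":"object","properties":{"claw":{"type":"array","items":{"type":"number"}},"dp":{"type":"array","items":{"type":"array","items":{"type":"number"}}},"turn":{"type":"array","items":{"type":"array","items":{"type":"number"}}},"grip_force":{"type":"number"}},"required":["claw","dp","turn"]}

```bash
mkdir -p pics; python3 - <<'E'
from workcell import manip,cams
import cv2,numpy as np
np.set_printoptions(precision=4,suppress=True)
print(manip.get_obs())
for n in ["scene","top","wrist"]:
    i=cams.camera_info(n); print(n,i)
    cv2.imwrite(f"pics/a_{n}.png",cams.camera(n)[:,:,::-1])
E
```

```text
{'clock': 0.0, 'joint_pos': array([-1.1416,  0.3329, -0.0647,  1.461 ,  0.0216,  1.3499, -0.0885]), 'joint_velocities': array([ 0.0018,  0.001 , -0.0009, -0.0017,  0.0015, -0.0007, -0.001 ]), 'tau': array([ -0.0007, -62.5436,   0.0489, -39.1618,   0.0162,   0.0098,
        -0.    ]), 'position': array([0.2727, 0.5619, 0.2305]), 'ee_rot': array([ 0.8475,  0.5308, -0.0006,  0.0004]), 'ft_force': array([0.7146, 0.2595, 0.5682]), 'torque': array([-0.0008,  0.1179,  0.0134]), 'grip_width': 1.004226008358888}
scene {'fx': 493.085596966378, 'fy': 493.085596966378, 'cx': 313.2674699338248, 'cy': 204.19158594459364, 'pose': array([[-0.5608,  0.383 , -0.7341,  1.5696],
       [ 0.8279,  0.2729, -0.4901,  0.4612],
       [ 0.0127, -0.8825, -0.4701,  0.7171],
       [ 0.    ,  0.    ,  0.    ,  1.    ]])}
top {'fx': 370.5238795990443, 'fy': 370.5238795990443, 'cx': 318.7738849494696, 'cy': 201.20498003081676, 'pose': array([[-0.014 , -0.991 ,  0.1328,  0.4034],
       [-0.9999,  0.0133, -0.0064, -0.2124],
       [ 0.0046, -0.1329, -0.9911,  1.005 ],
       [ 0.    ,  0.    ,  0.    ,  1.    ]])}
wrist {'fx': 327.62543069338363, 'fy': 327.62543069338363, 'cx': 327.48997269643905, 'cy': 202.51837098611733, 'tool_from_camera': array([[ 1.    ,  0.0003, -0.0008, -0.0003],
       [-0.0001,  0.9607,  0.2774, -0.07  ],
       [ 0.0009, -0.2774,  0.9607, -0.142 ],
       [ 0.    ,  0.    ,  0.    ,  1.    ]])}
```

View pics/a_scene.png

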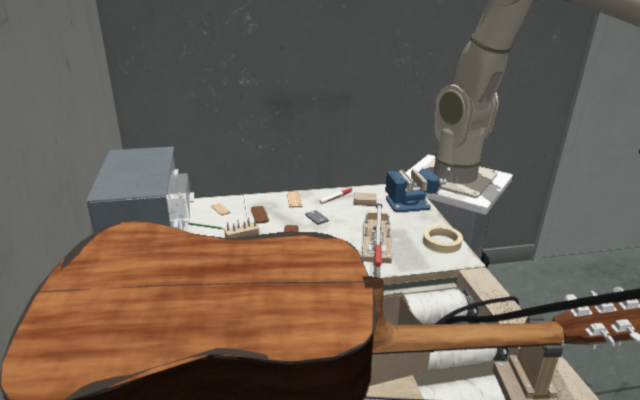

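View pics/a_top.png

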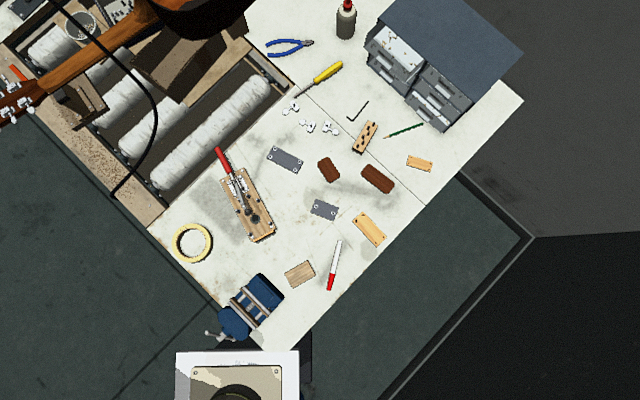

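View pics/a_wrist.png

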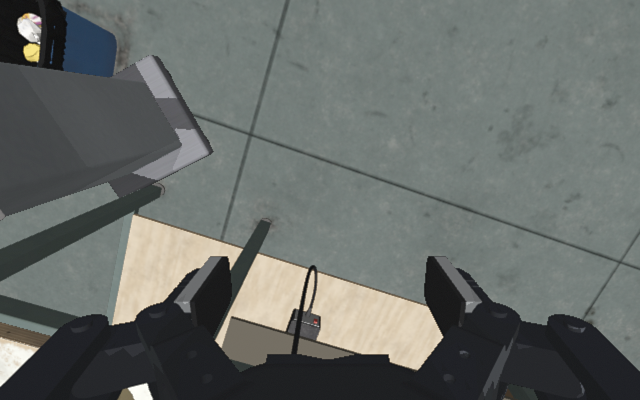

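```bash
python3 - <<'E'
import cv2
im=cv2.imread("pics/a_top.png")
cv2.imwrite("pics/a_top1.png",cv2.resize(im[125:305,180:320],None,fx=4,fy=4,interpolation=cv2.INTER_CUBIC)[:600])
cv2.imwrite("pics/a_top2.png",cv2.resize(im[110:260,255:445],None,fx=4,fy=4,interpolation=cv2.INTER_CUBIC))
im=cv2.imread("pics/a_scene.png")
cv2.imwrite("pics/a_sc1.png",cv2.resize(im[170:290,190:470],None,fx=2.8,fy=2.8,interpolation=cv2.INTER_CUBIC))
E
```

```text
(no output)
```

View pics/a_top1.png

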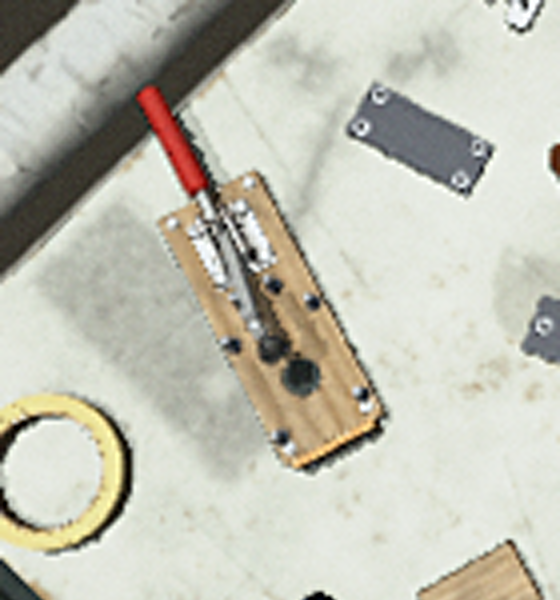

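View pics/a_top2.png

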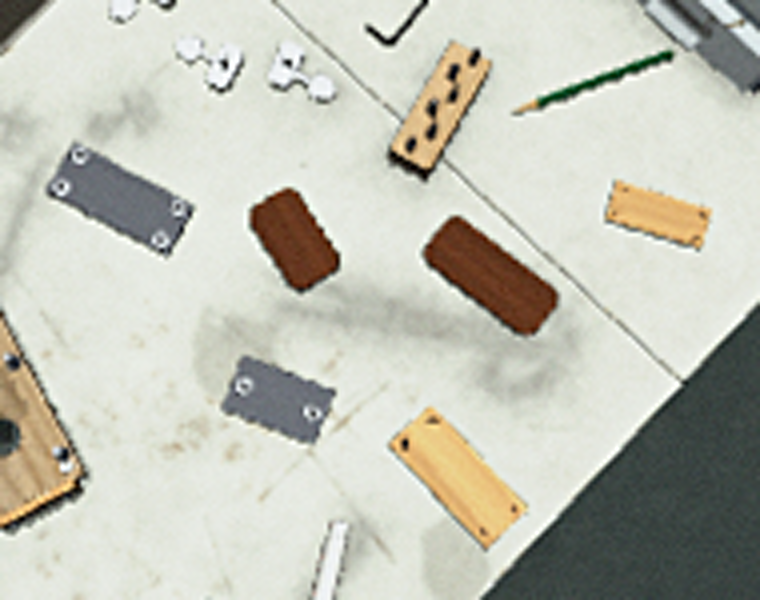

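View pics/a_sc1.png

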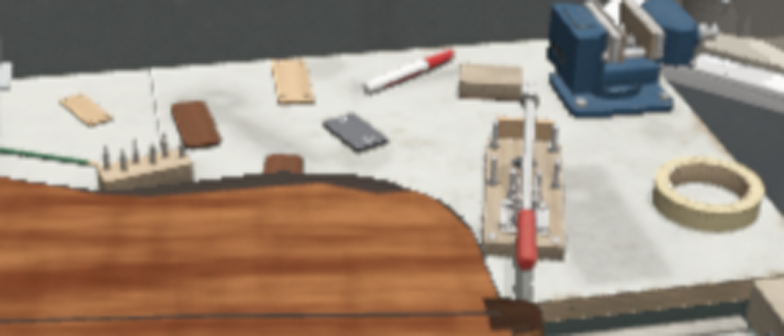

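```bash
cat > h.py <<'E'
from workcell import manip,cams
import cv2,numpy as np
from scipy.spatial.transform import Rotation as R
np.set_printoptions(precision=4,suppress=True)
def ray(name,px,z,T=None):
    i=cams.camera_info(name)
    P=i["pose"] if T is None else T@i["tool_from_camera"]
    px=np.atleast_2d(px).astype(float)
    d=np.c_[(px[:,0]-i["cx"])/i["fx"],(px[:,1]-i["cy"])/i["fy"],np.ones(len(px))]@P[:3,:3].T
    s=(z-P[2,3])/d[:,2]
    return P[:3,3]+d*s[:,None]
def tool():
    o=manip.get_obs();T=np.eye(4);T[:3,:3]=R.from_quat(o["ee_rot"]).as_matrix();T[:3,3]=o["position"];return T
def proj(name,p,T=None):
    i=cams.camera_info(name)
    P=i["pose"] if T is None else T@i["tool_from_camera"]
    q=np.linalg.inv(P)@np.r_[p,1]
    return np.array([q[0]/q[2]*i["fx"]+i["cx"],q[1]/q[2]*i["fy"]+i["cy"]])
def snap(name,fn):
    im=cams.camera(name)[:,:,::-1].copy(); cv2.imwrite("pics/"+fn,im); return im
def rect(name,cnt,z,T=None):
    w=ray(name,cnt.reshape(-1,2),z,T)[:,:2].astype(np.float32)
    (c,s,a)=cv2.minAreaRect(w*1000); 
    b=cv2.boxPoints((c,s,a)); e=[b[1]-b[0],b[2]-b[1]]; l=e[0] if np.linalg.norm(e[0])>np.linalg.norm(e[1]) else e[1]
    return np.array(c)/1000,sorted(s),np.degrees(np.arctan2(l[1],l[0]))%180
E
python3 - <<'E'
from h import *
im=cv2.imread("pics/a_top.png")
hsv=cv2.cvtColor(im,cv2.COLOR_BGR2HSV)
v=hsv[:,:,2];s=hsv[:,:,1]
obj=((v<140)|(s>60)).astype(np.uint8)
sub=np.zeros_like(obj); sub[110:260,180:445]=1
cs,_=cv2.findContours(obj*sub,cv2.RETR_EXTERNAL,cv2.CHAIN_APPROX_NONE)
for c in cs:
    if cv2.contourArea(c)>150:
        m=cv2.moments(c);print((int(m["m10"]/m["m00"]),int(m["m01"]/m["m00"])),*rect("top",c,0.008))
# clamp corners in crop/4+offset(180,125)
for n,p,z in [("red end",(148,95),.06),("corner NE",(250,175),.018),("NW",(162,218),.018),("SE",(380,412),.018),("SW",(292,465),.018),("pin1",(313,302),.048),("pin2",(232,345),.048),("pin3",(361,394),.048),("pin4",(281,437),.048),("p5",(275,286),.048),("tip",(301,375),.1),("handle base",(203,190),.07)]:
    print(n,ray("top",np.array(p)/4+[180,125],z))
E
```

```text
(197, 240) [0.4332 0.111 ] [85.75428009033203, 94.91927337646484] 1.387332
(369, 228) [ 0.4605 -0.3533] [40.22901916503906, 95.44386291503906] 41.67871
(324, 209) [ 0.5138 -0.2332] [41.483306884765625, 68.95050048828125] 67.34416
(421, 234) [ 0.4314 -0.5101] [133.04336547851562, 275.79620361328125] 135.2564
(377, 178) [ 0.5971 -0.3798] [42.28749465942383, 95.3586654663086] 49.723087
(328, 169) [ 0.6243 -0.2452] [40.61555480957031, 70.12947845458984] 32.11279
(418, 163) [ 0.6384 -0.4961] [30.963855743408203, 69.16626739501953] 71.58486
(284, 159) [ 0.6539 -0.1268] [40.70363235473633, 96.32958221435547] 60.991264
(364, 137) [ 0.715  -0.3486] [42.50602340698242, 101.99395751953125] 156.01137
(434, 121) [ 0.7629 -0.5428] [26.841014862060547, 90.98551177978516] 41.993183
(235, 179) [0.6075 0.0356] [251.65467834472656, 370.7273254394531] 4.9132214
(191, 121) [0.7737 0.1383] [65.37284088134766, 131.44932556152344] 134.03671
red end [[0.6723 0.0462 0.06  ]]
corner NE [[ 0.6274 -0.0128  0.018 ]]
NW [[0.5985 0.0463 0.018 ]]
SE [[ 0.4653 -0.1013  0.018 ]]
SW [[ 0.4311 -0.0431  0.018 ]]
pin1 [[ 0.5356 -0.0609  0.048 ]]
pin2 [[ 0.5082 -0.0087  0.048 ]]
pin3 [[ 0.4752 -0.0924  0.048 ]]
pin4 [[ 0.4483 -0.041   0.048 ]]
p5 [[ 0.5465 -0.0361  0.048 ]]
tip [[ 0.4835 -0.0622  0.1   ]]
handle base [[0.6062 0.0068 0.07  ]]
```

```bash
cat >> h.py <<'E'
def tri(pt,ps):
    A=[];b=[]
    for n,p in (("top",pt),("scene",ps)):
        o=cams.camera_info(n)["pose"][:3,3]; d=ray(n,p,0)[0]-o; d/=np.linalg.norm(d)
        M=np.eye(3)-np.outer(d,d);A.append(M);b.append(M@o)
    return np.linalg.lstsq(np.vstack(A),np.hstack(b),rcond=None)[0]
def yaw():
    x=tool()[:3,0]; return np.degrees(np.arctan2(x[1],x[0]))
def go(target):
    "displacement to world target in tool-axis fractions; deviations"
    T=tool(); d=T[:3,:3].T@(np.array(target)-T[:3,3]); print("pos",T[:3,3],"yaw",yaw(),"dp total",d/0.2,"tilt",T[:3,2]); return d/0.2
def N(x,y,z=0):
    c,s=np.cos(np.radians(28)),np.sin(np.radians(28))
    return np.array([0.4918+x*s+y*c,-0.0508-x*c+y*s,0.018+z])
E
python3 - <<'E'
from h import *
print("guitar nut",tri((10,85),(562,325)))
print("red end tri",tri((180+148/4,125+92/4),(190+525/2.8,170+262/2.8)))
print("tip tri",tri((180+250/4,125+328/4),(190+530/2.8,170+95/2.8)))
for p in [(30,35,.03),(-30,-35,.03),(0,86,.027),(0,193,.045),(0,-54,.022),(30,-54,.022),(-30,-54,.022)]:
    w=N(*p); print(p,w,proj("top",w),(proj("top",w)-[180,125])*4,(proj("scene",w)-[190,170])*2.8)
E
```

```text
guitar nut [0.8043 0.476  0.1726]
red end tri [0.6786 0.0513 0.0439]
tip tri [ 0.5126 -0.033   0.1065]
(30, 35, 0.03) [ 45.4791 -10.1077   0.048 ] [  808.8749 -2163.8535] [ 2515.4997 -9155.4139] [2068.8603 -654.136 ]
(-30, -35, 0.03) [-44.4955  10.0061   0.048 ] [ 1018.3155 -3062.9706] [  3353.2622 -12751.8822] [1926.1999 -581.4903]
(0, 86, 0.027) [76.4253 40.3238  0.045 ] [-1109.7312 -2362.938 ] [-5158.9249 -9951.752 ] [ 512.4333 -651.4843]
(0, 193, 0.045) [170.9007  90.5572   0.063 ] [-1181.8375 -2499.2678] [ -5447.3502 -10497.0714] [ 512.4999 -643.3923]
(0, -54, 0.022) [-47.1874 -25.4023   0.04  ] [-1521.6704 -3142.0785] [ -6806.6817 -13068.3142] [ 512.7702 -615.5885]
(30, -54, 0.022) [-33.1032 -51.8907   0.04  ] [-5786.6685 -3621.9314] [-23866.6739 -14987.7255] [-296.6126 -628.3114]
(-30, -54, 0.022) [-61.2715   1.0862   0.04  ] [  341.1895 -2932.4891] [   644.7581 -12229.9564] [1414.8591 -601.4082]
```

```bash
python3 - <<'E'
from h import *
for p in [(30,35,30),(-30,-35,30),(0,86,27),(0,-54,22),(37,-54,0),(-37,-54,0)]:
    w=N(*(np.array(p)/1000)); print(p,w,(proj("top",w)-[180,125])*4,(proj("scene",w)-[190,170])*2.8)
w=N(0,.194); w[2]=.2; print(w)
T=tool()
# after rotating to yaw 118
a=np.radians(118);Rm=np.array([[np.cos(a),np.sin(a),0],[np.sin(a),-np.cos(a),0],[0,0,-1.]])
print(yaw(),T[:3,:3].T@(w-T[:3,3])/.2, Rm.T@(w-T[:3,3])/.2)
E
```

```text
(30, 35, 30) [ 0.5368 -0.0609  0.048 ] [312.892 300.261] [489.1392 150.2919]
(-30, -35, 30) [ 0.4468 -0.0407  0.048 ] [280.5123 439.2652] [550.2083 119.1942]
(0, 86, 27) [ 0.5677 -0.0104  0.045 ] [237.0078 255.1602] [520.5281 182.6758]
(0, -54, 22) [ 0.4441 -0.0762  0.04  ] [337.3454 443.2029] [519.4783 115.2451]
(37, -54, 0) [ 0.4615 -0.1088  0.018 ] [391.3382 417.638 ] [481.8076 131.7186]
(-37, -54, 0) [ 0.4268 -0.0435  0.018 ] [292.4586 471.5844] [554.2306 136.302 ]
[0.6631 0.0403 0.2   ]
64.11322381356673 [-1.4948  2.8949  0.1552] [-3.2197  0.4985  0.1535]
```

Emit:
{"method": "move_arm", "body": {"claw": [0, 0, 0, 0, 0, 0, 0, 0], "dp": [[-0.09, 0.18, 0], [-0.09, 0.18, 0], [-0.09, 0.18, 0], [-0.09, 0.18, 0], [-0.09, 0.18, 0], [-0.09, 0.18, 0], [-0.09, 0.18, 0], [-0.09, 0.18, 0]], "turn": [[0, 0, 0], [0, 0, 0], [0, 0, 0], [0, 0, 0], [0, 0, 0], [0, 0, 0], [0, 0, 0], [0, 0, 0]]}}

```text
clock: 0.82
position: [0.4699, 0.3052, 0.2313]
ee_rot: [0.848, 0.531, 0.0, -0.0]
ft_force: [0.3, -0.2, 0.8]
grip_width: -0.003
```

Emit:
{"method": "move_arm", "body": {"claw": [0, 0, 0, 0, 0, 0, 0, 0], "dp": [[-0.09, 0.18, 0], [-0.09, 0.18, 0], [-0.09, 0.18, 0], [-0.09, 0.18, 0], [-0.09, 0.18, 0], [-0.09, 0.18, 0], [-0.09, 0.18, 0], [-0.09, 0.18, 0]], "turn": [[0, 0, 0], [0, 0, 0], [0, 0, 0], [0, 0, 0], [0, 0, 0], [0, 0, 0], [0, 0, 0], [0, 0, 0]]}}

```text
clock: 1.48
position: [0.6661, 0.0501, 0.2311]
ee_rot: [0.847, 0.531, -0.0, -0.0]
ft_force: [-0.4, 1.0, 0.7]
grip_width: 0.005
```

Emit:
{"method": "move_arm", "body": {"claw": [0, 0, 0, 0, 0, 0, 0, 0], "dp": [[0, 0, 0], [0, 0, 0], [0, 0, 0], [0, 0, 0], [0, 0, 0], [0, 0, 0], [0, 0, 0], [0, 0, 0]], "turn": [[0, 0, -0.15], [0, 0, -0.15], [0, 0, -0.15], [0, 0, -0.15], [0, 0, -0.15], [0, 0, -0.15], [0, 0, -0.15], [0, 0, -0.15]]}}

```text
clock: 2.15
position: [0.6652, 0.0517, 0.2309]
ee_rot: [0.512, 0.859, -0.0, -0.0]
ft_force: [0.1, 0.2, 0.3]
grip_width: 0.001
```

```bash
python3 - <<'E'
from h import *
print(manip.get_obs()["joint_pos"]); w=N(0,.194); w[2]=.2; go(w)
snap("wrist","b_wrist.png");im=snap("scene","b_s.png")
cv2.imwrite("pics/b_s1.png",cv2.resize(im[150:310,300:460],None,fx=3,fy=3,interpolation=cv2.INTER_CUBIC))
E
```

```text
[-0.2555  0.4248  0.1529  1.3446 -0.0641  1.3776  1.9637]
pos [0.6652 0.0517 0.2309] yaw 118.4498935092254 dp total [-0.0455 -0.0363  0.1544] tilt [-0.0007 -0.     -1.    ]
```

View pics/b_wrist.png

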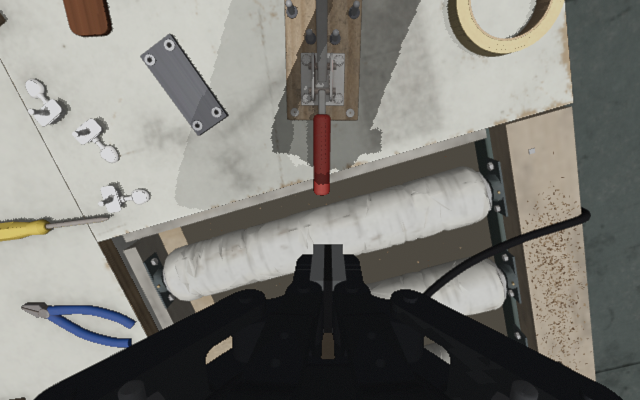

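View pics/b_s1.png

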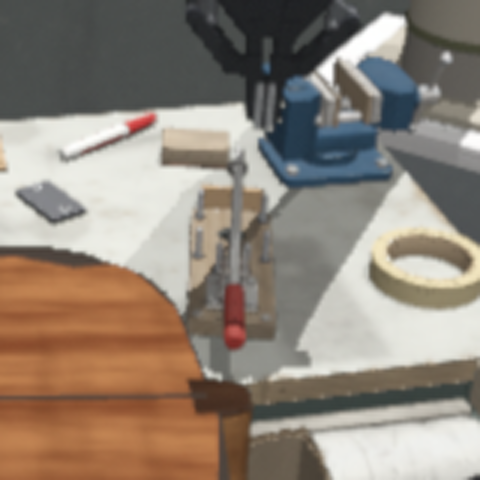

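```bash
python3 - <<'E'
from h import *
T=tool()
for p,z in [((322,190),.05),((322,115),.06),((322,40),.06)]:
    w=ray("wrist",p,z,T)[0]; print(w, ((w-N(0,0))[:2]@np.array([[.883,.469],[.469,-.883]])))
for p in [(30,35,30),(-30,35,30),(12,58,30),(-12,58,30),(37.5,122,0),(-37.5,122,0)]:
    print(p,proj("wrist",N(*(np.array(p)/1000)),T))
E
```

```text
[0.6764 0.0506 0.05  ] [ 0.2105 -0.003 ]
[0.6112 0.0161 0.06  ] [ 0.1368 -0.0031]
[ 0.5555 -0.0134  0.06  ] [ 0.0738 -0.0031]
(30, 35, 30) [284.2832  -6.2552]
(-30, 35, 30) [353.0629  -5.9212]
(12, 58, 30) [305.2985  23.1722]
(-12, 58, 30) [332.212   23.3007]
(37.5, 122, 0) [283.4134  99.1772]
(-37.5, 122, 0) [355.967   99.5078]
```

```bash
python3 - <<'E'
from h import *
w=N(-.003,.192); w[2]=.08; go(w)
E
```

```text
pos [0.6652 0.0517 0.2309] yaw 118.24552269755765 dp total [-0.0305 -0.0459  0.7548] tilt [-0.0006  0.0002 -1.    ]
```

Emit:
{"method": "move_arm", "body": {"claw": [0, 0, 0, 0, 0, 0, 0], "dp": [[-0.03, -0.046, 0.15], [0, 0, 0.15], [0, 0, 0.15], [0, 0, 0.15], [0, 0, 0.15], [0, 0, 0.05], [0, 0, 0.04]], "turn": [[0, 0, 0], [0, 0, 0], [0, 0, 0], [0, 0, 0], [0, 0, 0], [0, 0, 0], [0, 0, 0]]}}

```text
clock: 2.83
position: [0.6591, 0.042, 0.0616]
ee_rot: [0.515, 0.857, -0.001, -0.001]
ft_force: [-0.5, 0.7, 0.8]
grip_width: -0.002
```

Emit:
{"method": "move_arm", "body": {"claw": [0, 0, 0, 0, 0, 0], "dp": [[0, 0, 0.03], [0, 0, 0.03], [0, 0, 0.03], [0, 0, 0.03], [0, 0, 0.03], [0, 0, 0]], "turn": [[0, 0, 0], [0, 0, 0], [0, 0, 0], [0, 0, 0], [0, 0, 0], [0, 0, 0]]}}

```text
clock: 3.33
position: [0.6615, 0.0421, 0.0356]
ee_rot: [0.515, 0.857, 0.001, 0.001]
ft_force: [-2.0, -0.1, 6.7]
grip_width: -0.004
```

Pressing with 6.7 N. Continue down.

Emit:
{"method": "move_arm", "body": {"claw": [0, 0, 0, 0, 0, 0], "dp": [[0, 0, 0.02], [0, 0, 0.02], [0, 0, 0.02], [0, 0, 0.01], [0, 0, 0], [0, 0, 0]], "turn": [[0, 0, 0], [0, 0, 0], [0, 0, 0], [0, 0, 0], [0, 0, 0], [0, 0, 0]]}}

```text
clock: 3.83
position: [0.6654, 0.0427, 0.0277]
ee_rot: [0.515, 0.857, 0.004, 0.005]
ft_force: [-8.8, -0.1, 41.5]
grip_width: -0.002
```

```bash
python3 - <<'E'
from h import *
print(manip.get_obs()["ft_force"],tool()[:3,3]);im=snap("scene","c_s.png")
cv2.imwrite("pics/c_s1.png",cv2.resize(im[150:310,300:460],None,fx=3,fy=3,interpolation=cv2.INTER_CUBIC))
E
```

```text
[-8.766  -0.0815 41.4735] [0.6654 0.0427 0.0277]
```

View pics/c_s1.png

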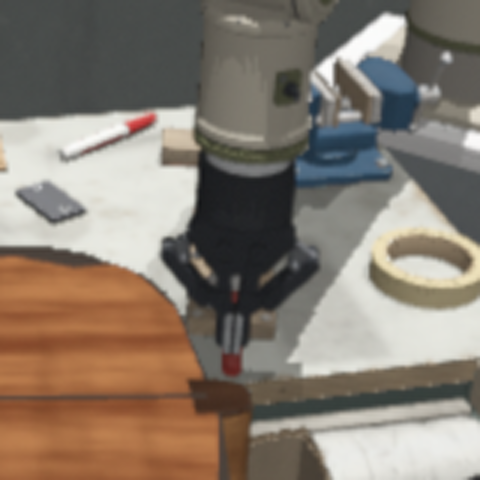

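Emit:
{"method": "move_arm", "body": {"claw": [0, 0, 0, 0, 0, 0, 0, 0], "dp": [[0, 0, -0.19], [0, 0, -0.2], [0, 0, -0.2], [0, 0, -0.2], [0, 0, -0.2], [0, -0.15, -0.1], [0, -0.2, 0], [0, -0.2, 0]], "turn": [[0, 0, 0], [0, 0, 0], [0, 0, 0], [0, 0, 0], [0, 0, 0], [0, 0, 0], [0, 0, 0], [0, 0, 0]]}}

```text
clock: 4.55
position: [0.5634, -0.01, 0.2402]
ee_rot: [0.514, 0.858, 0.002, 0.002]
ft_force: [0.3, -0.5, -0.3]
grip_width: 0.001
```

Emit:
{"method": "move_arm", "body": {"claw": [0.6, 0.6, 0.6, 0.6], "dp": [[0, -0.2, 0], [0, -0.2, 0], [0, -0.15, 0], [0, 0, 0]], "turn": [[0, 0, 0], [0, 0, 0], [0, 0, 0], [0, 0, 0]]}}

```text
clock: 4.88
position: [0.4627, -0.0652, 0.2392]
ee_rot: [0.517, 0.856, 0.001, 0.001]
ft_force: [1.2, -0.1, 0.2]
grip_width: 0.561
```

```bash
python3 - <<'E'
from h import *
T=tool();print(T[:3,3],yaw(),manip.get_obs()["grip_width"]);snap("wrist","d_w.png");np.save("d_T.npy",T)
for p in [(30,35,30),(-30,35,30),(30,-35,30),(-30,-35,30),(12,58,30),(-12,58,30)]:
    print(p,proj("wrist",N(*(np.array(p)/1000)),T))
E
```

```text
[ 0.4627 -0.0652  0.2392] 117.77155867340501 0.5607634094436375
(30, 35, 30) [300.2557 238.9663]
(-30, 35, 30) [355.1158 238.7984]
(30, -35, 30) [298.4205 176.0779]
(-30, -35, 30) [356.4441 175.8721]
(12, 58, 30) [316.9794 258.1124]
(-12, 58, 30) [338.5373 258.0497]
```

View pics/d_w.png

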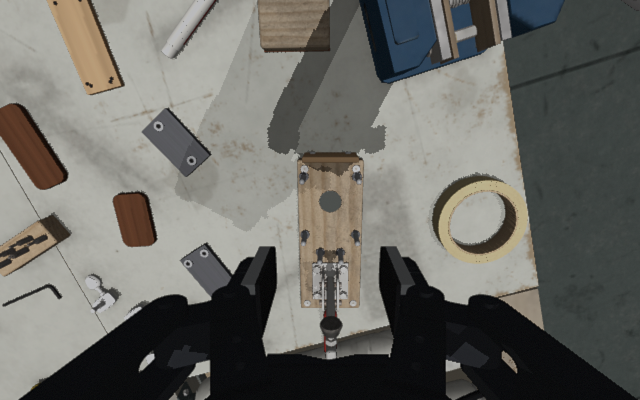

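```bash
python3 - <<'E'
import cv2
im=cv2.imread("pics/d_w.png")
cv2.imwrite("pics/d_w1.png",cv2.resize(im[145:265,285:375],None,fx=5,fy=5,interpolation=cv2.INTER_CUBIC))
E
```

```text
(no output)
```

View pics/d_w1.png

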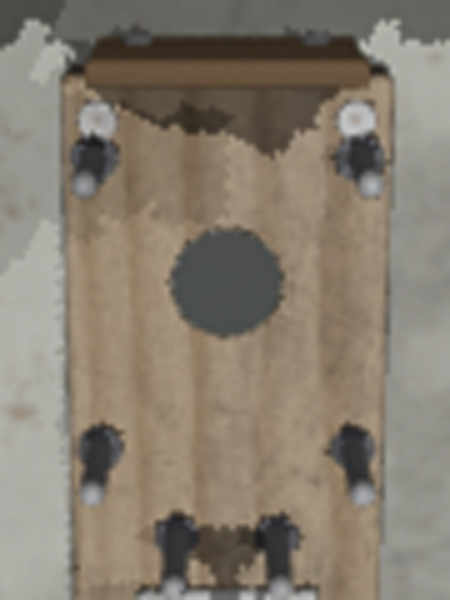

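```bash
python3 - <<'E'
from h import *
T=np.load("d_T.npy")
def r(l,z): return ray("wrist",np.array(l)/5+[285,145],z,T)[:,:2]
t=r([(86,186),(371,186),(92,493),(361,493)],.048)
print(t,t.mean(0)); L=t[2:].mean(0)-t[:2].mean(0); print(np.degrees(np.arctan2(L[1],L[0])),np.linalg.norm(L),np.linalg.norm(t[0]-t[1]),np.linalg.norm(t[2]-t[3]))
b=r([(95,150),(361,150),(103,440),(350,440)],.018);print(b,b.mean(0))
e=r([(68,90),(390,90),(78,590),(380,590)],.018);print((e[0]+e[1])/2,(e[2]+e[3])/2,np.linalg.norm(e[0]-e[1]))
print((r([(228,282)],.018)-N(0,0)[:2]))
E
```

```text
[[ 0.479  -0.0874]
 [ 0.4513 -0.0349]
 [ 0.5401 -0.0554]
 [ 0.5125 -0.0031]] [ 0.4957 -0.0452]
27.567457546804302 0.06899085073213486 0.059258991505798865 0.05909419903439461
[[ 0.4777 -0.0883]
 [ 0.4497 -0.0353]
 [ 0.5393 -0.0552]
 [ 0.512  -0.0034]] [ 0.4947 -0.0456]
[ 0.4516 -0.0679] [ 0.56   -0.0105] 0.07178329668052438
[[-0.0008  0.0035]]
```

```bash
python3 - <<'E'
from h import *
T=np.load("d_T.npy")
im=cv2.imread("pics/d_w.png")
hsv=cv2.cvtColor(im,cv2.COLOR_BGR2HSV);v=hsv[:,:,2];s=hsv[:,:,1]
obj=((v<140)&((s>100)|((hsv[:,:,0]>105)&(s>25)))).astype(np.uint8)
obj[240:]=0;obj[:,250:]=0
cs,_=cv2.findContours(obj,cv2.RETR_EXTERNAL,cv2.CHAIN_APPROX_NONE)
for c in cs:
    if cv2.contourArea(c)>400:
        m=cv2.moments(c);print((int(m["m10"]/m["m00"]),int(m["m01"]/m["m00"])),*rect("wrist",c,0.008,T))
E
```

```text
(134, 216) [ 0.6208 -0.2457] [41.221282958984375, 59.54991912841797] 31.079573
(29, 146) [ 0.5963 -0.3774] [43.41834259033203, 94.36063385009766] 50.612946
```

```bash
cat >> h.py <<'E'
NC=np.array([0.495,-0.046]);NA=27.8
def N(x,y,z=0):
    c,s=np.cos(np.radians(NA)),np.sin(np.radians(NA))
    return np.array([NC[0]+x*s+y*c,NC[1]-x*c+y*s,0.018+z])
def plan(target,yw=None,n=None):
    T=tool(); y0=yaw(); dy=0 if yw is None else yw-y0   # signed, no wrap
    D=np.array(target)-T[:3,3]
    n=n or int(max(np.ceil(np.linalg.norm(D)/.04),np.ceil(abs(dy)/6.8)))
    tr=-round(dy/n/45,3); rows=[]; p=T[:3,3].copy(); a=y0
    for k in range(n):
        t=(p*0+T[:3,3]+D*(k+1)/n)-p; c,s=np.cos(np.radians(a)),np.sin(np.radians(a))
        Rm=np.array([[c,s,0],[s,-c,0],[0,0,-1.]])
        d=np.round(Rm.T@t/.2,2); p=p+Rm@d*.2; a-=tr*45; rows.append(d.tolist())
    print("from",T[:3,3],y0,"n",n,"turn",tr,"end",p,a)
    for k in range(0,n,8): print(rows[k:k+8])
E
python3 - <<'E'
from h import *
plan([.4605,-.3533,.16],-48.3)
E
```

```text
from [ 0.4649 -0.0634  0.2393] 117.87615639371592 n 25 turn 0.148 end [ 0.4612 -0.353   0.1593] -48.623843606284034
[[-0.05, -0.03, 0.02], [-0.05, -0.02, 0.01], [-0.06, -0.01, 0.02], [-0.06, -0.01, 0.01], [-0.06, -0.01, 0.02], [-0.05, 0.01, 0.02], [-0.06, 0.01, 0.01], [-0.06, 0.02, 0.02]]
[[-0.05, 0.02, 0.01], [-0.05, 0.03, 0.02], [-0.04, 0.04, 0.01], [-0.05, 0.04, 0.02], [-0.03, 0.04, 0.02], [-0.03, 0.05, 0.01], [-0.03, 0.05, 0.02], [-0.02, 0.06, 0.01]]
[[-0.01, 0.06, 0.02], [-0.0, 0.05, 0.02], [-0.0, 0.06, 0.01], [0.01, 0.06, 0.02], [0.01, 0.06, 0.01], [0.02, 0.05, 0.02], [0.03, 0.05, 0.01], [0.03, 0.05, 0.02]]
[[0.04, 0.04, 0.02]]
```

Emit:
{"method": "move_arm", "body": {"claw": [0.6, 0.6, 0.6, 0.6, 0.6, 0.6, 0.6, 0.6], "dp": [[-0.05, -0.03, 0.02], [-0.05, -0.02, 0.01], [-0.06, -0.01, 0.02], [-0.06, -0.01, 0.01], [-0.06, -0.01, 0.02], [-0.05, 0.01, 0.02], [-0.06, 0.01, 0.01], [-0.06, 0.02, 0.02]], "turn": [[0, 0, 0.148], [0, 0, 0.148], [0, 0, 0.148], [0, 0, 0.148], [0, 0, 0.148], [0, 0, 0.148], [0, 0, 0.148], [0, 0, 0.148]]}}

```text
clock: 5.6
position: [0.4665, -0.1553, 0.2124]
ee_rot: [0.846, 0.534, 0.001, 0.001]
ft_force: [0.4, -0.5, -0.1]
grip_width: 0.6
```

Emit:
{"method": "move_arm", "body": {"claw": [0.6, 0.6, 0.6, 0.6, 0.6, 0.6, 0.6, 0.6], "dp": [[-0.05, 0.02, 0.01], [-0.05, 0.03, 0.02], [-0.04, 0.04, 0.01], [-0.05, 0.04, 0.02], [-0.03, 0.04, 0.02], [-0.03, 0.05, 0.01], [-0.03, 0.05, 0.02], [-0.02, 0.06, 0.01]], "turn": [[0, 0, 0.148], [0, 0, 0.148], [0, 0, 0.148], [0, 0, 0.148], [0, 0, 0.148], [0, 0, 0.148], [0, 0, 0.148], [0, 0, 0.148]]}}

```text
clock: 6.27
position: [0.4645, -0.2477, 0.1878]
ee_rot: [0.995, 0.098, 0.001, 0.0]
ft_force: [-0.3, -0.3, -0.2]
grip_width: 0.595
```

Emit:
{"method": "move_arm", "body": {"claw": [0.6, 0.6, 0.6, 0.6, 0.6, 0.6, 0.6, 0.6], "dp": [[-0.01, 0.06, 0.02], [0, 0.05, 0.02], [0, 0.06, 0.01], [0.01, 0.06, 0.02], [0.01, 0.06, 0.01], [0.02, 0.05, 0.02], [0.03, 0.05, 0.01], [0.03, 0.05, 0.02]], "turn": [[0, 0, 0.148], [0, 0, 0.148], [0, 0, 0.148], [0, 0, 0.148], [0, 0, 0.148], [0, 0, 0.148], [0, 0, 0.148], [0, 0, 0.148]]}}

```text
clock: 6.93
position: [0.4647, -0.3404, 0.1622]
ee_rot: [0.934, -0.358, 0.001, 0.0]
ft_force: [0.4, -0.5, 0.2]
grip_width: 0.6
```

Emit:
{"method": "move_arm", "body": {"claw": [0.6, 0.6, 0.6], "dp": [[0.04, 0.04, 0.02], [0, 0, 0], [0, 0, 0]], "turn": [[0, 0, 0.148], [0, 0, 0], [0, 0, 0]]}}

```text
clock: 7.18
position: [0.4644, -0.3513, 0.1576]
ee_rot: [0.913, -0.409, 0.0, 0.0]
ft_force: [0.6, 0.3, -0.5]
grip_width: 0.598
```

```bash
python3 - <<'E'
from h import *
T=tool();print(T[:3,3],yaw(),manip.get_obs()["grip_width"],manip.get_obs()["joint_pos"]);im=snap("wrist","e_w.png")
hsv=cv2.cvtColor(im,cv2.COLOR_BGR2HSV);v=hsv[:,:,2];s=hsv[:,:,1]
obj=((s>80)&(v>120)).astype(np.uint8)
cs,_=cv2.findContours(obj,cv2.RETR_EXTERNAL,cv2.CHAIN_APPROX_NONE)
for c in cs:
    if cv2.contourArea(c)>800:
        m=cv2.moments(c);print((int(m["m10"]/m["m00"]),int(m["m01"]/m["m00"])),*rect("wrist",c,0.008,T))
E
```

```text
[ 0.4644 -0.3513  0.1576] -48.22455963575025 0.5984613368379642 [ 0.0716  0.3215  0.603   1.7022 -0.1948  1.1779 -0.116 ]
(324, 163) [ 0.4818 -0.3358] [38.78012466430664, 43.16650390625] 40.6858
(578, 148) [ 0.6391 -0.4953] [27.739282608032227, 67.53120422363281] 71.71348
```

View pics/e_w.png

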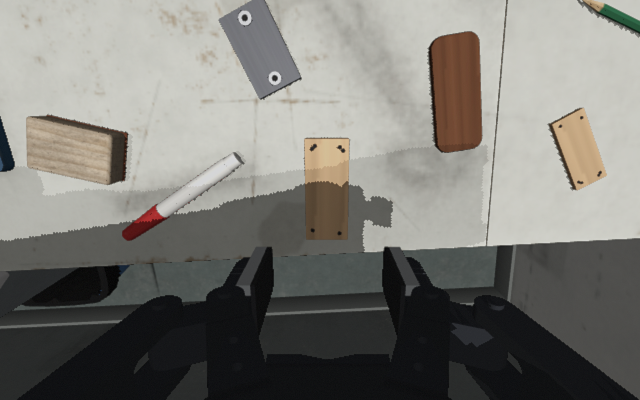

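```bash
python3 - <<'E'
from h import *
im=cv2.imread("pics/e_w.png");T=tool()
w=ray("wrist",[(304,137.5),(349,137.5),(349,239.5),(305,239.5)],.008,T)[:,:2]
print(w,w.mean(0)); L=(w[0]+w[1]-w[2]-w[3])/2;print(np.linalg.norm(L),np.degrees(np.arctan2(L[1],L[0])))
w=w.mean(0); plan([*w,.05],-48.3); 
E
```

```text
[[ 0.4849 -0.3058]
 [ 0.5112 -0.3352]
 [ 0.4408 -0.4007]
 [ 0.4126 -0.3693]] [ 0.4624 -0.3527]
0.09619641004213231 42.10270269738501
from [ 0.4645 -0.3507  0.1577] -48.13866874819734 n 3 turn 0.001 end [ 0.463  -0.3521  0.0497] -48.273668748197345
[[0.0, 0.0, 0.18], [0.0, 0.01, 0.18], [0.0, 0.0, 0.18]]
```

Emit:
{"method": "move_arm", "body": {"claw": [0.65, 0.65, 0.65, 0.65, 0.65, 0.65, 0.65], "dp": [[0, 0.014, 0.18], [0, 0, 0.18], [0, 0, 0.18], [0, 0, 0.12], [0, 0, 0.07], [0, 0, 0.04], [0, 0, 0]], "turn": [[0, 0, 0], [0, 0, 0], [0, 0, 0], [0, 0, 0], [0, 0, 0], [0, 0, 0], [0, 0, 0]]}}

```text
clock: 7.82
position: [0.4615, -0.3524, 0.0027]
ee_rot: [0.913, -0.409, -0.001, -0.0]
ft_force: [0.4, 0.4, -0.1]
grip_width: 0.653
```

```bash
python3 - <<'E'
from h import *
T=tool();print(T[:3,3],yaw());im=snap("wrist","f_w.png")
E
```

```text
[ 0.4615 -0.3524  0.0027] -48.27629737698377
```

View pics/f_w.png

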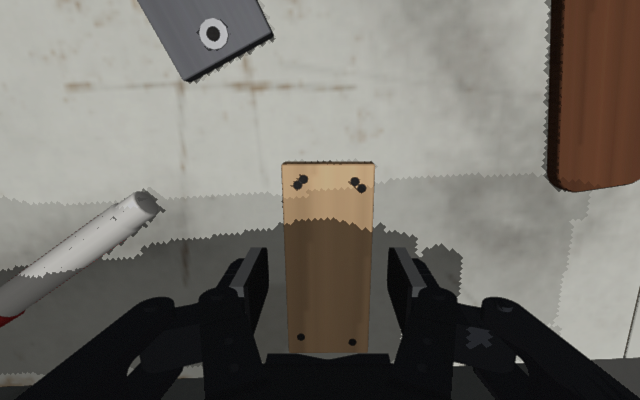

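Emit:
{"method": "move_arm", "body": {"claw": [0.53, 0.53, 0.53, 0.53], "dp": [[0, 0, 0.01], [0, 0, 0.01], [0, 0, 0.01], [0, 0, 0]], "turn": [[0, 0, 0], [0, 0, 0], [0, 0, 0], [0, 0, 0]]}}

```text
clock: 8.2
position: [0.462, -0.3534, -0.002]
ee_rot: [0.912, -0.41, 0.001, -0.0]
ft_force: [1.1, -0.5, 1.4]
grip_width: 0.533
```

Emit:
{"method": "move_arm", "body": {"claw": [0.3, 0.3, 0.3, 0.3, 0.3], "dp": [[0, 0, 0], [0, 0, 0], [0, 0, 0], [0, 0, 0], [0, 0, 0]], "turn": [[0, 0, 0], [0, 0, 0], [0, 0, 0], [0, 0, 0], [0, 0, 0]], "grip_force": 40}}

```text
clock: 8.62
position: [0.4625, -0.3539, -0.0011]
ee_rot: [0.912, -0.41, 0.001, -0.0]
ft_force: [-0.5, 0.6, 10.9]
grip_width: 0.454
```

Emit:
{"method": "move_arm", "body": {"claw": [0.3, 0.3, 0.3, 0.3, 0.3], "dp": [[0, 0, -0.1], [0, 0, -0.2], [0, 0, -0.2], [0, 0, -0.2], [0, 0, 0]], "turn": [[0, 0, 0], [0, 0, 0], [0, 0, 0], [0, 0, 0], [0, 0, 0]]}}

```text
clock: 9.03
position: [0.4641, -0.3558, 0.1454]
ee_rot: [0.912, -0.41, 0.006, 0.0]
ft_force: [0.4, -1.2, 1.0]
grip_width: 0.458
```

```bash
python3 - <<'E'
from h import *
t=N(0,-.005);t[2]=.14
plan(t,117.8)
print(manip.get_obs()["grip_width"]);snap("wrist","g_w.png")
E
```

```text
from [ 0.4641 -0.3558  0.1454] -48.43169885206131 n 25 turn -0.148 end [ 0.4903 -0.0479  0.1394] 118.06830114793864
[[-0.04, -0.04, 0.0], [-0.04, -0.05, 0.0], [-0.03, -0.06, 0.0], [-0.02, -0.05, 0.0], [-0.02, -0.06, 0.01], [-0.01, -0.06, -0.0], [-0.01, -0.07, -0.0], [0.01, -0.06, -0.0]]
[[0.01, -0.06, -0.0], [0.01, -0.06, 0.0], [0.03, -0.05, 0.0], [0.03, -0.06, 0.0], [0.04, -0.05, 0.0], [0.04, -0.04, 0.01], [0.05, -0.04, -0.0], [0.05, -0.04, -0.0]]
[[0.05, -0.03, -0.0], [0.06, -0.02, -0.0], [0.06, -0.01, 0.0], [0.06, -0.01, 0.0], [0.06, 0.0, 0.0], [0.06, 0.01, 0.0], [0.06, 0.01, 0.0], [0.06, 0.02, 0.01]]
[[0.06, 0.03, -0.0]]
0.4580936404970721
```

View pics/g_w.png

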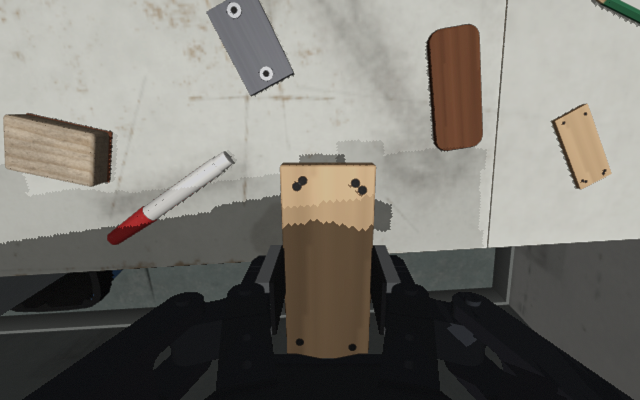

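```bash
python3 - <<'E'
from h import *
T=tool()
w=ray("wrist",[(281,163.5),(376,163.5),(368,356),(288,356)],T[2,3]+.009,T)
print((np.linalg.inv(T)@np.c_[w,np.ones(4)].T).T[:,:3]*1000)
E
```

```text
[[-18.4092 -48.3587  -8.9746]
 [ 20.4418 -48.3136  -8.703 ]
 [ 20.3896  46.3226  -9.0056]
 [-18.6704  46.0683  -9.2779]]
```

Emit:
{"method": "move_arm", "body": {"claw": [0.3, 0.3, 0.3, 0.3, 0.3, 0.3, 0.3, 0.3], "dp": [[-0.04, -0.04, 0], [-0.04, -0.05, 0], [-0.03, -0.06, 0], [-0.02, -0.05, 0], [-0.02, -0.06, 0.01], [-0.01, -0.06, 0], [-0.01, -0.07, 0], [0.01, -0.06, 0]], "turn": [[0, 0, -0.148], [0, 0, -0.148], [0, 0, -0.148], [0, 0, -0.148], [0, 0, -0.148], [0, 0, -0.148], [0, 0, -0.148], [0, 0, -0.148]]}}

```text
clock: 9.75
position: [0.4695, -0.2531, 0.1344]
ee_rot: [0.999, 0.046, -0.001, -0.0]
ft_force: [0.8, 0.1, -0.6]
grip_width: 0.455
```

Emit:
{"method": "move_arm", "body": {"claw": [0.3, 0.3, 0.3, 0.3, 0.3, 0.3, 0.3, 0.3], "dp": [[0.01, -0.06, 0], [0.01, -0.06, 0], [0.03, -0.05, 0], [0.03, -0.06, 0], [0.04, -0.05, 0], [0.04, -0.04, 0.01], [0.05, -0.04, 0], [0.05, -0.04, 0]], "turn": [[0, 0, -0.148], [0, 0, -0.148], [0, 0, -0.148], [0, 0, -0.148], [0, 0, -0.148], [0, 0, -0.148], [0, 0, -0.148], [0, 0, -0.148]]}}

```text
clock: 10.42
position: [0.4776, -0.1549, 0.1324]
ee_rot: [0.872, 0.489, -0.001, -0.001]
ft_force: [0.3, 0.9, -0.2]
grip_width: 0.454
```

Emit:
{"method": "move_arm", "body": {"claw": [0.3, 0.3, 0.3, 0.3, 0.3, 0.3, 0.3, 0.3], "dp": [[0.05, -0.03, 0], [0.06, -0.02, 0], [0.06, -0.01, 0], [0.06, -0.01, 0], [0.06, 0, 0], [0.06, 0.01, 0], [0.06, 0.01, 0], [0.06, 0.02, 0.01]], "turn": [[0, 0, -0.148], [0, 0, -0.148], [0, 0, -0.148], [0, 0, -0.148], [0, 0, -0.148], [0, 0, -0.148], [0, 0, -0.148], [0, 0, -0.148]]}}

```text
clock: 11.08
position: [0.4857, -0.058, 0.1307]
ee_rot: [0.561, 0.828, -0.0, -0.0]
ft_force: [0.5, 0.3, -0.6]
grip_width: 0.454
```

Emit:
{"method": "move_arm", "body": {"claw": [0.3, 0.3, 0.3], "dp": [[0.06, 0.03, 0], [0, 0, 0], [0, 0, 0]], "turn": [[0, 0, -0.148], [0, 0, 0], [0, 0, 0]]}}

```text
clock: 11.33
position: [0.4868, -0.0449, 0.1307]
ee_rot: [0.515, 0.857, -0.0, -0.001]
ft_force: [-0.1, 0.1, 0.2]
grip_width: 0.453
```

```bash
python3 - <<'E'
from h import *
T=tool();print(T[:3,3],yaw(),T[:3,2]);np.save("i_T.npy",T);im=snap("wrist","i_w.png")
cv2.imwrite("pics/i_w1.png",cv2.resize(im[60:260,220:440],None,fx=3,fy=3,interpolation=cv2.INTER_CUBIC))
im=snap("top","i_t.png")
cv2.imwrite("pics/i_t1.png",cv2.resize(im[125:275,180:320],None,fx=4,fy=4,interpolation=cv2.INTER_CUBIC)[:600])
im=snap("scene","i_s.png")
cv2.imwrite("pics/i_s1.png",cv2.resize(im[150:310,300:460],None,fx=3,fy=3,interpolation=cv2.INTER_CUBIC))
E
```

```text
[ 0.4868 -0.0449  0.1307] 118.01414147102768 [-0.0011  0.0001 -1.    ]
```

View pics/i_w1.png

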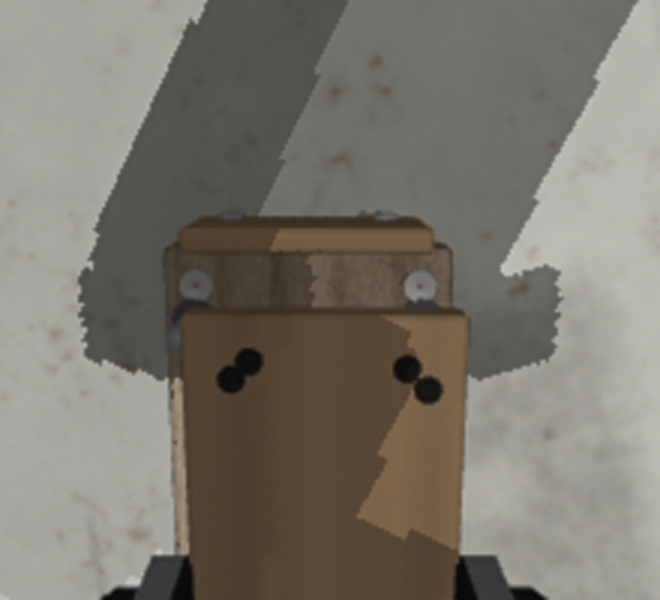

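View pics/i_s1.png

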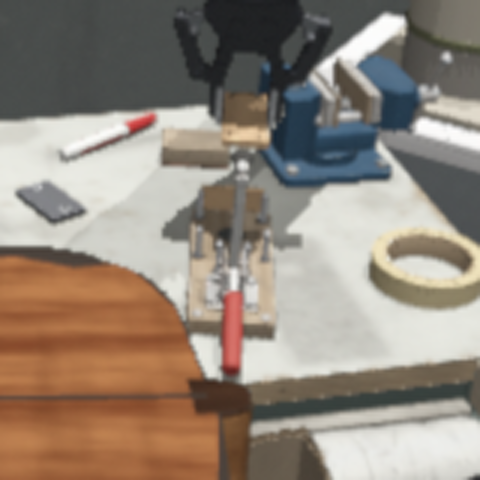

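```bash
python3 - <<'E'
from h import *
T=np.load("i_T.npy")
c=lambda l,z: (np.linalg.inv(T)@np.c_[ray("wrist",np.array(l)/3+[220,60],z,T),np.ones(len(l))].T).T[:,:2]*1000
print("block/screws",c([(165,250),(452,250),(196,287),(420,287)],.018))
print("stop top back edge and front edge",c([(205,217),(410,217),(181,228),(433,228)],.040),c([(181,250),(433,250)],.040),c([(181,250),(433,250)],.018))
print("plate",c([(183,312),(467,312)],T[2,3]+.009),c([(190,556),(460,556)],T[2,3]+.009))
for f in [N(0,0),N(0,-.054)]:
    print((T[:3,:3].T@(f-T[:3,3]))*1000)
E
```

```text
block/screws [[-41.0678 -44.3995]
 [ 32.4993 -44.4053]
 [-33.4569 -34.922 ]
 [ 24.5569 -34.9269]]
stop top back edge and front edge [[-27.9494 -54.2186]
 [ 19.6244 -54.2222]
 [-33.6186 -51.7086]
 [ 25.0398 -51.7131]] [[-33.8193 -46.6434]
 [ 25.1972 -46.6482]] [[-36.9664 -44.3998]
 [ 27.6291 -44.405 ]]
plate [[-19.6194 -48.4545]
 [ 19.0703 -48.4578]] [[-19.9986 -12.5257]
 [ 19.5055 -12.5302]]
[ -4.8367   6.831  112.6656]
[ -4.6349 -47.1686 112.7183]
```

Emit:
{"method": "move_arm", "body": {"claw": [0.3, 0.3, 0.3, 0.3, 0.3, 0.3, 0.3, 0.3], "dp": [[-0.022, 0.04, 0.05], [0, 0, 0.15], [0, 0, 0.1], [0, 0, 0.08], [0, 0, 0.08], [0, 0, 0.06], [0, 0, 0.03], [0, 0, 0]], "turn": [[0, 0, 0], [0, 0, 0], [0, 0, 0], [0, 0, 0], [0, 0, 0], [0, 0, 0], [0, 0, 0], [0, 0, 0]]}}

```text
clock: 12.15
position: [0.4955, -0.0459, 0.0201]
ee_rot: [0.515, 0.857, -0.001, -0.001]
ft_force: [-1.2, 0.8, 0.5]
grip_width: 0.45
```

Emit:
{"method": "move_arm", "body": {"claw": [0.3, 0.3, 0.6, 0.6, 0.6], "dp": [[0, 0, 0.01], [0, 0, 0.002], [0, 0, 0], [0, 0, 0], [0, 0, 0]], "turn": [[0, 0, 0], [0, 0, 0], [0, 0, 0], [0, 0, 0], [0, 0, 0]]}}

```text
clock: 12.57
position: [0.4968, -0.0452, 0.0194]
ee_rot: [0.514, 0.858, 0.0, 0.0]
ft_force: [0.5, -0.3, 0.4]
grip_width: 0.604
```

Emit:
{"method": "move_arm", "body": {"claw": [0.6, 0.6, 0.6, 0.6, 0.6, 0.6], "dp": [[0, 0, -0.05], [0, 0, -0.15], [0, 0, -0.2], [0, 0, -0.2], [0, 0, -0.2], [0, 0, 0]], "turn": [[0, 0, 0], [0, 0, 0], [0, 0, 0], [0, 0, 0], [0, 0, 0], [0, 0, 0]]}}

```text
clock: 13.07
position: [0.5001, -0.0455, 0.1879]
ee_rot: [0.514, 0.858, 0.003, 0.005]
ft_force: [0.8, -0.3, 0.4]
grip_width: 0.598
```

```bash
python3 - <<'E'
from h import *
T=tool();print(T[:3,3],yaw());np.save("j_T.npy",T);im=snap("wrist","j_w.png")
cv2.imwrite("pics/j_w1.png",cv2.resize(im[100:300,220:440],None,fx=3,fy=3,interpolation=cv2.INTER_CUBIC))
plan([.5965,-.379,.16],-40.3)
E
```

```text
[ 0.5001 -0.0455  0.1879] 118.0885703181563
from [ 0.4989 -0.0454  0.1843] 118.10017144928578 n 24 turn 0.147 end [ 0.5958 -0.3783  0.1603] -40.65982855071418
[[-0.07, -0.01, 0.01], [-0.07, -0.01, 0.0], [-0.08, 0.0, 0.01], [-0.07, 0.01, 0.0], [-0.07, 0.02, 0.01], [-0.07, 0.02, 0.0], [-0.06, 0.04, 0.01], [-0.06, 0.04, 0.0]]
[[-0.05, 0.05, 0.01], [-0.05, 0.05, 0.0], [-0.04, 0.06, 0.01], [-0.04, 0.06, 0.0], [-0.03, 0.07, 0.01], [-0.02, 0.07, 0.0], [-0.01, 0.07, 0.01], [-0.0, 0.07, 0.0]]
[[0.0, 0.08, 0.01], [0.02, 0.07, 0.0], [0.02, 0.07, 0.01], [0.03, 0.06, 0.0], [0.03, 0.06, 0.01], [0.05, 0.06, 0.0], [0.05, 0.05, 0.01], [0.05, 0.05, 0.0]]
```

View pics/j_w1.png

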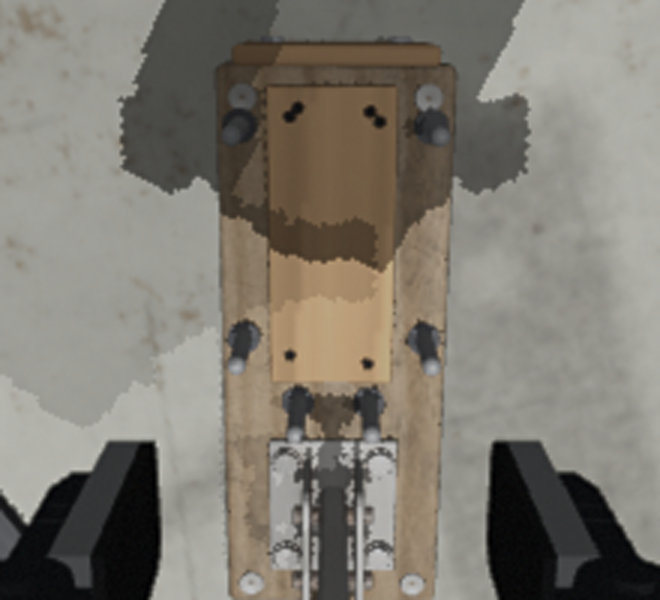

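Emit:
{"method": "move_arm", "body": {"claw": [0.65, 0.65, 0.65, 0.65, 0.65, 0.65, 0.65, 0.65], "dp": [[-0.07, -0.01, 0], [-0.07, -0.01, 0], [-0.08, 0, 0], [-0.07, 0.01, 0], [-0.07, 0.02, 0], [-0.07, 0.02, 0], [-0.06, 0.04, 0], [-0.06, 0.04, 0]], "turn": [[0, 0, 0.147], [0, 0, 0.147], [0, 0, 0.147], [0, 0, 0.147], [0, 0, 0.147], [0, 0, 0.147], [0, 0, 0.147], [0, 0, 0.147]]}}

```text
clock: 13.78
position: [0.5288, -0.1573, 0.1786]
ee_rot: [0.844, 0.536, -0.0, -0.0]
ft_force: [0.3, -0.1, 0.4]
grip_width: 0.647
```

Emit:
{"method": "move_arm", "body": {"claw": [0.65, 0.65, 0.65, 0.65, 0.65, 0.65, 0.65, 0.65], "dp": [[-0.05, 0.05, 0], [-0.05, 0.05, 0], [-0.04, 0.06, 0], [-0.04, 0.06, 0], [-0.03, 0.07, 0], [-0.02, 0.07, 0], [-0.01, 0.07, 0], [0, 0.07, 0]], "turn": [[0, 0, 0.147], [0, 0, 0.147], [0, 0, 0.147], [0, 0, 0.147], [0, 0, 0.147], [0, 0, 0.147], [0, 0, 0.147], [0, 0, 0.147]]}}

```text
clock: 14.45
position: [0.5612, -0.2676, 0.1785]
ee_rot: [0.995, 0.104, -0.0, -0.0]
ft_force: [0.4, -0.9, -0.5]
grip_width: 0.648
```

Emit:
{"method": "move_arm", "body": {"claw": [0.65, 0.65, 0.65, 0.65, 0.65, 0.65, 0.65, 0.65], "dp": [[0, 0.08, 0.02], [0.02, 0.07, 0.02], [0.02, 0.07, 0.02], [0.03, 0.06, 0.02], [0.03, 0.06, 0.02], [0.05, 0.06, 0.02], [0.05, 0.05, 0.02], [0.05, 0.05, 0]], "turn": [[0, 0, 0.147], [0, 0, 0.147], [0, 0, 0.147], [0, 0, 0.147], [0, 0, 0.147], [0, 0, 0.147], [0, 0, 0.147], [0, 0, 0.147]]}}

```text
clock: 15.12
position: [0.5932, -0.378, 0.1494]
ee_rot: [0.937, -0.35, -0.001, -0.0]
ft_force: [-0.7, -0.5, -0.4]
grip_width: 0.652
```

Emit:
{"method": "move_arm", "body": {"claw": [0.65, 0.65, 0.65], "dp": [[0, 0, 0], [0, 0, 0], [0, 0, 0]], "turn": [[0, 0, 0], [0, 0, 0], [0, 0, 0]]}}

```text
clock: 15.37
position: [0.5934, -0.3773, 0.1507]
ee_rot: [0.938, -0.345, -0.0, -0.0]
ft_force: [0.4, -0.4, -0.9]
grip_width: 0.649
```

```bash
python3 - <<'E'
from h import *
T=tool();print(T[:3,3],yaw());np.save("k_T.npy",T);im=snap("wrist","k_w.png")
hsv=cv2.cvtColor(im,cv2.COLOR_BGR2HSV);v=hsv[:,:,2];s=hsv[:,:,1]
obj=((s>110)&(v<140)).astype(np.uint8);obj[258:]=0
cs,_=cv2.findContours(obj,cv2.RETR_EXTERNAL,cv2.CHAIN_APPROX_NONE)
for c in cs:
    if cv2.contourArea(c)>800:
        m=cv2.moments(c);r=rect("wrist",c,0.008,T);print((int(m["m10"]/m["m00"]),int(m["m01"]/m["m00"])),*r)
        if abs(r[1][1]-96)<6: plan([*r[0],.05],r[2]-90)
E
```

```text
[ 0.5934 -0.3773  0.1507] -40.42428486669121
(333, 184) [ 0.5991 -0.3794] [38.61117172241211, 93.90988159179688] 51.00147
from [ 0.5936 -0.3771  0.1509] -40.43063987193932 n 3 turn -0.011 end [ 0.5995 -0.3794  0.0509] -38.94563987193933
[[0.01, -0.0, 0.17], [0.01, -0.01, 0.17], [0.01, 0.0, 0.16]]
(251, 41) [ 0.6266 -0.2464] [39.3936882019043, 66.52091217041016] 31.492102
```

View pics/k_w.png

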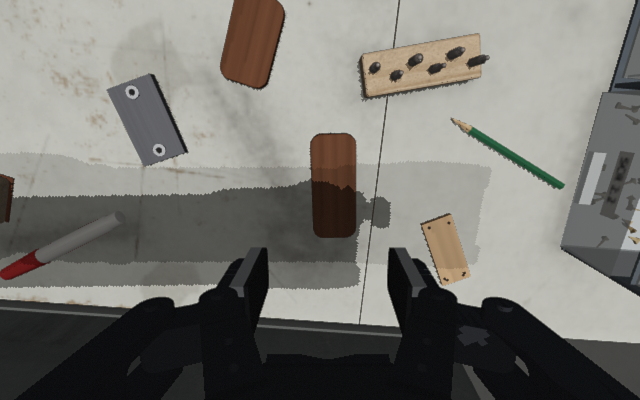

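Emit:
{"method": "move_arm", "body": {"claw": [0.65, 0.65, 0.65, 0.65, 0.65, 0.65, 0.55, 0.53], "dp": [[0.026, -0.005, 0.17], [0, 0, 0.17], [0, 0, 0.17], [0, 0, 0.12], [0, 0, 0.07], [0, 0, 0.04], [0, 0, 0.02], [0, 0, 0]], "turn": [[0, 0, -0.02], [0, 0, 0], [0, 0, 0], [0, 0, 0], [0, 0, 0], [0, 0, 0], [0, 0, 0], [0, 0, 0]]}}

```text
clock: 16.08
position: [0.5984, -0.3808, -0.0006]
ee_rot: [0.941, -0.34, 0.0, -0.0]
ft_force: [-0.0, 0.0, -0.4]
grip_width: 0.527
```

Emit:
{"method": "move_arm", "body": {"claw": [0.53, 0.53], "dp": [[0, 0, 0], [0, 0, 0]], "turn": [[0, 0, 0], [0, 0, 0]]}}

```text
clock: 16.25
position: [0.5989, -0.3814, 0.0006]
ee_rot: [0.94, -0.34, 0.001, 0.0]
ft_force: [-0.3, -0.2, 0.7]
grip_width: 0.532
```

Emit:
{"method": "move_arm", "body": {"claw": [0.3, 0.3, 0.3, 0.3, 0.3], "dp": [[0, 0, 0], [0, 0, 0], [0, 0, 0], [0, 0, 0], [0, 0, 0]], "turn": [[0, 0, 0], [0, 0, 0], [0, 0, 0], [0, 0, 0], [0, 0, 0]]}}

```text
clock: 16.67
position: [0.599, -0.3815, 0.0007]
ee_rot: [0.94, -0.34, 0.001, 0.0]
ft_force: [-0.1, 0.7, 6.8]
grip_width: 0.453
```

Emit:
{"method": "move_arm", "body": {"claw": [0.3, 0.3, 0.3, 0.3, 0.3, 0.3], "dp": [[0, 0, -0.1], [0, 0, -0.2], [0, 0, -0.2], [0, 0, -0.2], [0, 0, 0], [0, 0, 0]], "turn": [[0, 0, 0], [0, 0, 0], [0, 0, 0], [0, 0, 0], [0, 0, 0], [0, 0, 0]]}}

```text
clock: 17.17
position: [0.5993, -0.3819, 0.1426]
ee_rot: [0.94, -0.34, 0.003, 0.0]
ft_force: [0.1, -0.5, -1.6]
grip_width: 0.456
```

```bash
python3 - <<'E'
from h import *
t=N(0,-.003);t[2]=.145
T=tool()
plan(t,118,26)
snap("wrist","l_w.png")
E
```

```text
from [ 0.5993 -0.3819  0.1426] -39.747904884342724 n 26 turn -0.135 end [ 0.492  -0.0486  0.1446] 118.20209511565731
[[-0.06, -0.04, -0.0], [-0.05, -0.04, -0.0], [-0.05, -0.05, -0.0], [-0.04, -0.05, -0.0], [-0.04, -0.05, -0.0], [-0.03, -0.06, -0.0], [-0.02, -0.07, -0.0], [-0.02, -0.06, -0.0]]
[[-0.01, -0.07, -0.0], [-0.0, -0.07, -0.0], [-0.0, -0.07, -0.01], [0.01, -0.06, 0.0], [0.02, -0.07, 0.0], [0.02, -0.06, 0.0], [0.03, -0.06, 0.0], [0.04, -0.06, 0.0]]
[[0.04, -0.05, 0.0], [0.05, -0.04, 0.0], [0.06, -0.05, 0.0], [0.05, -0.03, 0.0], [0.06, -0.03, 0.0], [0.07, -0.02, -0.0], [0.06, -0.02, -0.0], [0.07, -0.01, -0.0]]
[[0.07, -0.0, -0.0], [0.06, 0.0, -0.0]]
```

View pics/l_w.png

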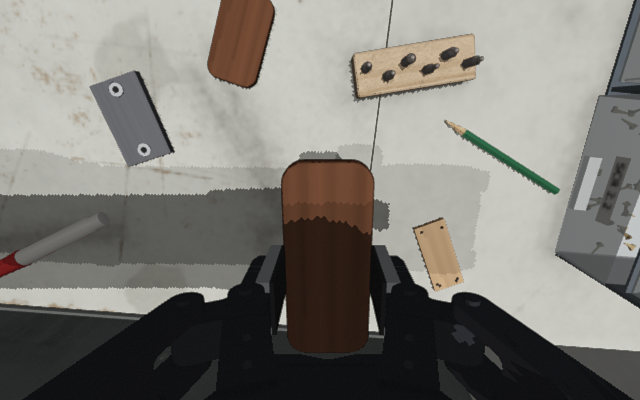

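Emit:
{"method": "move_arm", "body": {"claw": [0.3, 0.3, 0.3, 0.3, 0.3, 0.3, 0.3, 0.3], "dp": [[-0.06, -0.04, 0], [-0.05, -0.04, 0], [-0.05, -0.05, 0], [-0.04, -0.05, 0], [-0.04, -0.05, 0], [-0.03, -0.06, 0], [-0.02, -0.07, 0], [-0.02, -0.06, 0]], "turn": [[0, 0, -0.135], [0, 0, -0.135], [0, 0, -0.135], [0, 0, -0.135], [0, 0, -0.135], [0, 0, -0.135], [0, 0, -0.135], [0, 0, -0.135]]}}

```text
clock: 17.88
position: [0.5645, -0.2768, 0.1372]
ee_rot: [0.997, 0.08, -0.001, -0.001]
ft_force: [0.0, 0.6, -0.3]
grip_width: 0.456
```

Emit:
{"method": "move_arm", "body": {"claw": [0.3, 0.3, 0.3, 0.3, 0.3, 0.3, 0.3, 0.3], "dp": [[-0.01, -0.07, 0], [0, -0.07, 0], [0, -0.07, -0.01], [0.01, -0.06, 0], [0.02, -0.07, 0], [0.02, -0.06, 0], [0.03, -0.06, 0], [0.04, -0.06, 0]], "turn": [[0, 0, -0.135], [0, 0, -0.135], [0, 0, -0.135], [0, 0, -0.135], [0, 0, -0.135], [0, 0, -0.135], [0, 0, -0.135], [0, 0, -0.135]]}}

```text
clock: 18.55
position: [0.5301, -0.1738, 0.1394]
ee_rot: [0.876, 0.483, -0.001, -0.001]
ft_force: [-0.5, 0.5, -0.3]
grip_width: 0.451
```

Emit:
{"method": "move_arm", "body": {"claw": [0.3, 0.3, 0.3, 0.3, 0.3, 0.3, 0.3, 0.3], "dp": [[0.04, -0.05, 0], [0.05, -0.04, 0], [0.06, -0.05, 0], [0.05, -0.03, 0], [0.06, -0.03, 0], [0.07, -0.02, 0], [0.06, -0.02, 0], [0.07, -0.01, 0]], "turn": [[0, 0, -0.135], [0, 0, -0.135], [0, 0, -0.135], [0, 0, -0.135], [0, 0, -0.135], [0, 0, -0.135], [0, 0, -0.135], [0, 0, -0.135]]}}

```text
clock: 19.22
position: [0.4979, -0.0714, 0.1395]
ee_rot: [0.599, 0.801, -0.001, -0.001]
ft_force: [0.0, 0.5, 0.7]
grip_width: 0.452
```

Emit:
{"method": "move_arm", "body": {"claw": [0.3, 0.3, 0.3, 0.3], "dp": [[0.07, 0, 0], [0.06, 0, 0], [0, 0, 0], [0, 0, 0]], "turn": [[0, 0, -0.135], [0, 0, -0.135], [0, 0, 0], [0, 0, 0]]}}

```text
clock: 19.55
position: [0.4901, -0.0473, 0.14]
ee_rot: [0.514, 0.858, -0.0, -0.001]
ft_force: [0.4, -0.2, -0.1]
grip_width: 0.449
```

```bash
python3 - <<'E'
from h import *
T=tool();print(T[:3,3],yaw(),T[:3,2]);np.save("m_T.npy",T);im=snap("wrist","m_w.png")
cv2.imwrite("pics/m_w1.png",cv2.resize(im[60:260,220:440],None,fx=3,fy=3,interpolation=cv2.INTER_CUBIC))
t=N(0,.003);t[2]=.12;plan(t,117.8,1)
E
```

```text
[ 0.4901 -0.0473  0.14  ] 118.08465839217067 [-0.0015  0.0001 -1.    ]
from [ 0.4903 -0.048   0.1402] 117.99127589992509 n 1 turn 0.004 end [ 0.4974 -0.0442  0.1202] 117.81127589992508
[[-0.0, 0.04, 0.1]]
```

View pics/m_w1.png

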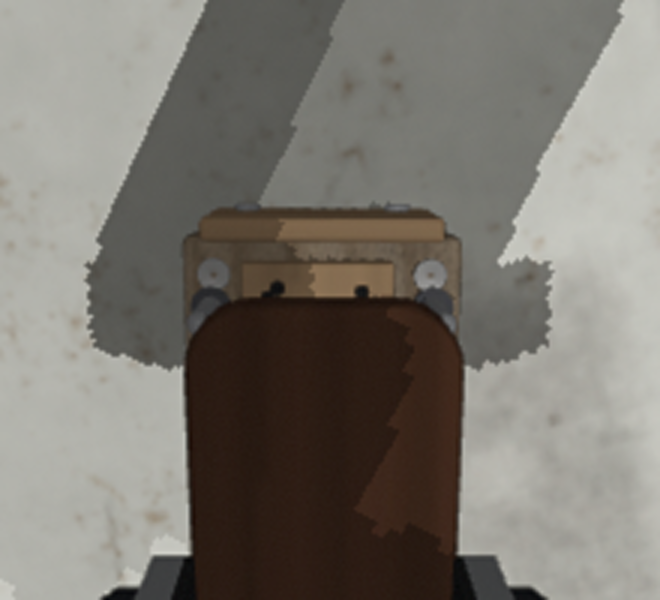

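Emit:
{"method": "move_arm", "body": {"claw": [0.3, 0.3, 0.3, 0.3, 0.3, 0.3, 0.3, 0.3], "dp": [[0, 0.04, 0.05], [0, 0, 0.15], [0, 0, 0.1], [0, 0, 0.08], [0, 0, 0.08], [0, 0, 0.06], [0, 0, 0.03], [0, 0, 0]], "turn": [[0, 0, 0], [0, 0, 0], [0, 0, 0], [0, 0, 0], [0, 0, 0], [0, 0, 0], [0, 0, 0], [0, 0, 0]]}}

```text
clock: 20.27
position: [0.4968, -0.0445, 0.0294]
ee_rot: [0.515, 0.857, -0.001, -0.001]
ft_force: [0.0, -0.5, -0.7]
grip_width: 0.454
```

Emit:
{"method": "move_arm", "body": {"claw": [0.3, 0.3], "dp": [[0, 0, 0.005], [0, 0, 0]], "turn": [[0, 0, 0], [0, 0, 0]]}}

```text
clock: 20.43
position: [0.4983, -0.044, 0.0305]
ee_rot: [0.514, 0.858, 0.0, 0.0]
ft_force: [0.6, -0.2, 0.5]
grip_width: 0.45
```

Emit:
{"method": "move_arm", "body": {"claw": [0.3, 0.3, 0.3], "dp": [[0, 0, 0.01], [0, 0, 0.005], [0, 0, 0]], "turn": [[0, 0, 0], [0, 0, 0], [0, 0, 0]]}}

```text
clock: 20.68
position: [0.4978, -0.0437, 0.027]
ee_rot: [0.514, 0.858, 0.0, 0.0]
ft_force: [-0.2, 0.5, 0.2]
grip_width: 0.453
```

Open and rise.

Emit:
{"method": "move_arm", "body": {"claw": [0.3, 0.6, 0.6, 0.6], "dp": [[0, 0, 0.003], [0, 0, 0], [0, 0, 0], [0, 0, 0]], "turn": [[0, 0, 0], [0, 0, 0], [0, 0, 0], [0, 0, 0]]}}

```text
clock: 21.02
position: [0.4978, -0.0436, 0.0264]
ee_rot: [0.513, 0.858, 0.0, 0.0]
ft_force: [0.8, 0.8, -1.0]
grip_width: 0.606
```

Emit:
{"method": "move_arm", "body": {"claw": [0.6, 0.6, 0.6, 0.6, 0.6, 0.6], "dp": [[0, 0, -0.05], [0, 0, -0.15], [0, 0, -0.2], [0, 0, -0.2], [0, 0, -0.2], [0, 0, 0]], "turn": [[0, 0, 0], [0, 0, 0], [0, 0, 0], [0, 0, 0], [0, 0, 0], [0, 0, 0]]}}

```text
clock: 21.52
position: [0.5013, -0.0438, 0.1951]
ee_rot: [0.514, 0.858, 0.003, 0.005]
ft_force: [0.9, 0.4, 0.8]
grip_width: 0.603
```

```bash
python3 - <<'E'
from h import *
T=tool();print(T[:3,3],yaw());im=snap("wrist","n_w.png")
cv2.imwrite("pics/n_w1.png",cv2.resize(im[100:300,220:440],None,fx=3,fy=3,interpolation=cv2.INTER_CUBIC))
plan([.654,-.127,.20],-29)
E
```

```text
[ 0.5013 -0.0438  0.1951] 118.18505880073016
from [ 0.5001 -0.0437  0.1915] 118.19800097922587 n 22 turn 0.149 end [ 0.6546 -0.128   0.1995] -29.31199902077411
[[-0.03, 0.02, -0.0], [-0.03, 0.03, -0.0], [-0.03, 0.03, -0.01], [-0.02, 0.03, 0.0], [-0.02, 0.03, 0.0], [-0.02, 0.04, -0.0], [-0.01, 0.04, -0.0], [-0.01, 0.04, -0.01]]
[[0.0, 0.04, 0.0], [0.0, 0.04, 0.0], [0.01, 0.04, -0.0], [0.01, 0.03, -0.0], [0.02, 0.04, -0.01], [0.02, 0.04, 0.0], [0.02, 0.03, 0.0], [0.03, 0.03, -0.0]]
[[0.03, 0.02, -0.0], [0.03, 0.02, -0.0], [0.04, 0.02, -0.01], [0.04, 0.01, 0.0], [0.04, 0.01, -0.0], [0.04, 0.01, -0.0]]
```

View pics/n_w1.png

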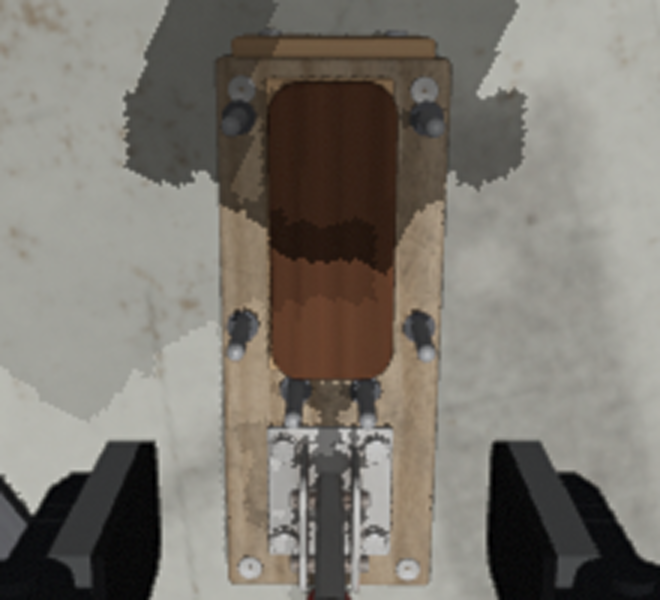

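Emit:
{"method": "move_arm", "body": {"claw": [0.65, 0.65, 0.65, 0.65, 0.65, 0.65, 0.65, 0.65], "dp": [[-0.03, 0.02, -0.06], [-0.03, 0.03, 0], [-0.03, 0.03, -0.01], [-0.02, 0.03, 0], [-0.02, 0.03, 0], [-0.02, 0.04, 0], [-0.01, 0.04, 0], [-0.01, 0.04, -0.01]], "turn": [[0, 0, 0.149], [0, 0, 0.149], [0, 0, 0.149], [0, 0, 0.149], [0, 0, 0.149], [0, 0, 0.149], [0, 0, 0.149], [0, 0, 0.149]]}}

```text
clock: 22.23
position: [0.5534, -0.0745, 0.2015]
ee_rot: [0.847, 0.532, -0.001, -0.001]
ft_force: [0.7, 0.9, -0.6]
grip_width: 0.654
```

Emit:
{"method": "move_arm", "body": {"claw": [0.65, 0.65, 0.65, 0.65, 0.65, 0.65, 0.65, 0.65], "dp": [[0, 0.04, 0], [0, 0.04, 0], [0.01, 0.04, 0], [0.01, 0.03, 0], [0.02, 0.04, 0], [0.02, 0.04, 0], [0.02, 0.03, 0], [0.03, 0.03, 0]], "turn": [[0, 0, 0.149], [0, 0, 0.149], [0, 0, 0.149], [0, 0, 0.149], [0, 0, 0.149], [0, 0, 0.149], [0, 0, 0.149], [0, 0, 0.149]]}}

```text
clock: 22.9
position: [0.6098, -0.1051, 0.2017]
ee_rot: [0.996, 0.092, -0.001, -0.0]
ft_force: [0.8, -0.7, -1.0]
grip_width: 0.647
```

Emit:
{"method": "move_arm", "body": {"claw": [0.65, 0.65, 0.65, 0.65, 0.65, 0.65, 0.65, 0.65], "dp": [[0.03, 0.02, 0.05], [0.03, 0.02, 0.05], [0.04, 0.02, 0.05], [0.04, 0.01, 0.05], [0.04, 0.01, 0.05], [0.04, 0.01, 0], [0, 0, 0], [0, 0, 0]], "turn": [[0, 0, 0.149], [0, 0, 0.149], [0, 0, 0.149], [0, 0, 0.149], [0, 0, 0.149], [0, 0, 0.149], [0, 0, 0], [0, 0, 0]]}}

```text
clock: 23.57
position: [0.6518, -0.128, 0.1518]
ee_rot: [0.968, -0.251, -0.001, 0.0]
ft_force: [-0.5, -0.4, 1.4]
grip_width: 0.654
```

```bash
python3 - <<'E'
from h import *
T=tool();print(T[:3,3],yaw());np.save("o_T.npy",T);im=snap("wrist","o_w.png")
hsv=cv2.cvtColor(im,cv2.COLOR_BGR2HSV);v=hsv[:,:,2];s=hsv[:,:,1]
obj=((s>25)&(v<140)&(hsv[:,:,0]>105)&(hsv[:,:,0]<140)).astype(np.uint8);obj[262:]=0
obj=cv2.morphologyEx(obj,cv2.MORPH_CLOSE,np.ones((3,3),np.uint8))
cs,_=cv2.findContours(obj,cv2.RETR_EXTERNAL,cv2.CHAIN_APPROX_NONE)
for c in cs:
    if cv2.contourArea(c)>800:
        m=cv2.moments(c);r=rect("wrist",c,0.008,T);print((int(m["m10"]/m["m00"]),int(m["m01"]/m["m00"])),*r)
        if abs(r[1][1]-96)<6: plan([*r[0],.05],r[2]-90)
E
```

```text
[ 0.6518 -0.128   0.1518] -29.124510574494142
```

View pics/o_w.png

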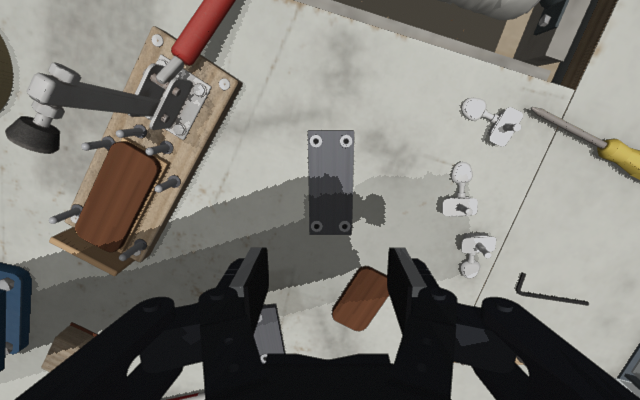

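```bash
python3 - <<'E'
from h import *
T=np.load("o_T.npy")
w=ray("wrist",[(307,130),(354,130),(354,235),(308,235)],.008,T)[:,:2]
L=(w[0]+w[1]-w[2]-w[3])/2;print(w.mean(0),np.linalg.norm(L),np.degrees(np.arctan2(L[1],L[0])))
plan([*w.mean(0),.05],None,1)
E
```

```text
[ 0.6565 -0.1264] 0.09605183831521766 61.30500390767279
from [ 0.6518 -0.1277  0.1522] -29.06836450562349 n 1 turn -0.0 end [ 0.6573 -0.1261  0.0502] -29.06836450562349
[[0.02, -0.02, 0.51]]
```

Emit:
{"method": "move_arm", "body": {"claw": [0.65, 0.65, 0.65, 0.65, 0.65, 0.65, 0.55, 0.53], "dp": [[0.018, -0.018, 0.17], [0, 0, 0.17], [0, 0, 0.17], [0, 0, 0.12], [0, 0, 0.07], [0, 0, 0.04], [0, 0, 0.02], [0, 0, 0]], "turn": [[0, 0, 0], [0, 0, 0], [0, 0, 0], [0, 0, 0], [0, 0, 0], [0, 0, 0], [0, 0, 0], [0, 0, 0]]}}

```text
clock: 24.28
position: [0.6575, -0.1265, 0.0009]
ee_rot: [0.968, -0.253, 0.0, -0.0]
ft_force: [-0.4, -0.7, 0.1]
grip_width: 0.528
```

Emit:
{"method": "move_arm", "body": {"claw": [0.53, 0.53], "dp": [[0, 0, 0], [0, 0, 0]], "turn": [[0, 0, 0], [0, 0, 0]]}}

```text
clock: 24.45
position: [0.6582, -0.1267, 0.002]
ee_rot: [0.968, -0.253, 0.001, -0.0]
ft_force: [-0.5, -0.1, -0.6]
grip_width: 0.531
```

Emit:
{"method": "move_arm", "body": {"claw": [0.3, 0.3, 0.3, 0.3, 0.3], "dp": [[0, 0, 0], [0, 0, 0], [0, 0, 0], [0, 0, 0], [0, 0, 0]], "turn": [[0, 0, 0], [0, 0, 0], [0, 0, 0], [0, 0, 0], [0, 0, 0]], "grip_force": 60}}

```text
clock: 24.87
position: [0.6582, -0.1267, 0.0022]
ee_rot: [0.967, -0.253, 0.001, -0.0]
ft_force: [-1.1, 1.0, 7.4]
grip_width: 0.445
```

Emit:
{"method": "move_arm", "body": {"claw": [0.3, 0.3, 0.3, 0.3, 0.3, 0.3, 0.3, 0.3], "dp": [[0, 0, -0.1], [0, 0, -0.2], [0, 0, -0.2], [0, 0, -0.2], [0, 0, -0.2], [0, 0, -0.1], [0, 0, 0], [0, 0, 0]], "turn": [[0, 0, 0], [0, 0, 0], [0, 0, 0], [0, 0, 0], [0, 0, 0], [0, 0, 0], [0, 0, 0], [0, 0, 0]]}}

```text
clock: 25.53
position: [0.6578, -0.1267, 0.2022]
ee_rot: [0.967, -0.253, 0.002, -0.0]
ft_force: [-0.3, 1.5, -0.8]
grip_width: 0.437
```

```bash
python3 - <<'E'
from h import *
t=N(0,-.003);t[2]=.2
plan(t,118,24)
snap("wrist","p_w.png")
E
```

```text
from [ 0.6578 -0.1267  0.2022] -29.30501143644263 n 24 turn -0.136 end [ 0.4923 -0.0466  0.2002] 117.5749885635574
[[-0.04, 0.0, 0.0], [-0.04, 0.0, 0.0], [-0.03, -0.0, 0.0], [-0.04, -0.01, 0.0], [-0.04, -0.02, 0.0], [-0.03, -0.02, 0.0], [-0.03, -0.02, 0.0], [-0.03, -0.02, 0.0]]
[[-0.03, -0.03, 0.0], [-0.02, -0.03, 0.0], [-0.02, -0.03, 0.01], [-0.02, -0.04, -0.0], [-0.02, -0.03, -0.0], [-0.0, -0.04, -0.0], [-0.01, -0.04, -0.0], [-0.0, -0.03, -0.0]]
[[0.0, -0.04, -0.0], [0.01, -0.04, -0.0], [0.01, -0.04, -0.0], [0.01, -0.03, -0.0], [0.02, -0.04, -0.0], [0.02, -0.03, 0.0], [0.03, -0.03, 0.0], [0.03, -0.02, 0.0]]
```

View pics/p_w.png

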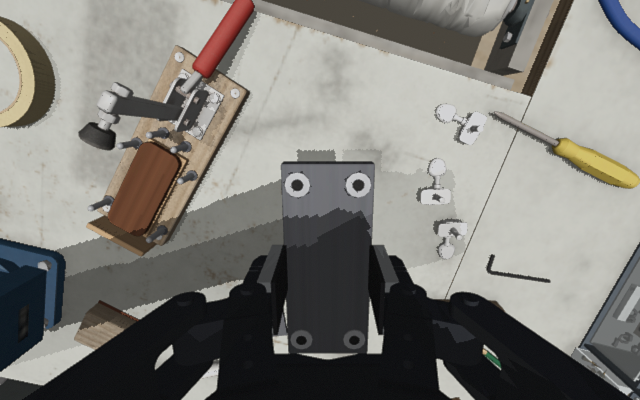

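Emit:
{"method": "move_arm", "body": {"claw": [0.3, 0.3, 0.3, 0.3, 0.3, 0.3, 0.3, 0.3], "dp": [[-0.04, 0, 0], [-0.04, 0, 0], [-0.03, 0, 0], [-0.04, -0.01, 0], [-0.04, -0.02, 0], [-0.03, -0.02, 0], [-0.03, -0.02, 0], [-0.03, -0.02, 0]], "turn": [[0, 0, -0.136], [0, 0, -0.136], [0, 0, -0.136], [0, 0, -0.136], [0, 0, -0.136], [0, 0, -0.136], [0, 0, -0.136], [0, 0, -0.136]]}}

```text
clock: 26.25
position: [0.6014, -0.0994, 0.1984]
ee_rot: [0.985, 0.174, -0.001, -0.0]
ft_force: [0.1, 0.6, -0.2]
grip_width: 0.44
```

Emit:
{"method": "move_arm", "body": {"claw": [0.3, 0.3, 0.3, 0.3, 0.3, 0.3, 0.3, 0.3], "dp": [[-0.03, -0.03, 0], [-0.02, -0.03, 0], [-0.02, -0.03, 0.01], [-0.02, -0.04, 0], [-0.02, -0.03, 0], [0, -0.04, 0], [-0.01, -0.04, 0], [0, -0.03, 0]], "turn": [[0, 0, -0.136], [0, 0, -0.136], [0, 0, -0.136], [0, 0, -0.136], [0, 0, -0.136], [0, 0, -0.136], [0, 0, -0.136], [0, 0, -0.136]]}}

```text
clock: 26.92
position: [0.5463, -0.0733, 0.1966]
ee_rot: [0.824, 0.566, -0.001, -0.001]
ft_force: [1.1, -0.3, -0.9]
grip_width: 0.439
```

Emit:
{"method": "move_arm", "body": {"claw": [0.3, 0.3, 0.3, 0.3, 0.3, 0.3, 0.3, 0.3], "dp": [[0, -0.04, 0], [0.01, -0.04, 0], [0.01, -0.04, 0], [0.01, -0.03, 0], [0.02, -0.04, 0], [0.02, -0.03, 0], [0.03, -0.03, 0], [0.03, -0.02, 0]], "turn": [[0, 0, -0.136], [0, 0, -0.136], [0, 0, -0.136], [0, 0, -0.136], [0, 0, -0.136], [0, 0, -0.136], [0, 0, -0.136], [0, 0, -0.136]]}}

```text
clock: 27.58
position: [0.4902, -0.0461, 0.1967]
ee_rot: [0.516, 0.857, -0.001, -0.001]
ft_force: [-1.0, -0.2, -0.5]
grip_width: 0.442
```

Emit:
{"method": "move_arm", "body": {"claw": [0.3, 0.3, 0.3, 0.3], "dp": [[0, 0, 0.15], [0, 0, 0.15], [0, 0, 0], [0, 0, 0]], "turn": [[0, 0, 0], [0, 0, 0], [0, 0, 0], [0, 0, 0]]}}

```text
clock: 27.92
position: [0.4899, -0.0463, 0.1367]
ee_rot: [0.518, 0.855, -0.001, -0.002]
ft_force: [0.5, 0.2, -0.4]
grip_width: 0.442
```

```bash
python3 - <<'E'
from h import *
T=tool();print(T[:3,3],yaw(),T[:3,2]);im=snap("wrist","q_w.png")
cv2.imwrite("pics/q_w1.png",cv2.resize(im[60:260,220:440],None,fx=3,fy=3,interpolation=cv2.INTER_CUBIC))
t=N(0,.002);t[2]=.12;plan(t,117.9,1)
E
```

```text
[ 0.4899 -0.0463  0.1367] 117.57359393329983 [-0.005  0.    -1.   ]
from [ 0.4912 -0.0463  0.1383] 117.57200747997841 n 1 turn -0.007 end [ 0.4975 -0.0453  0.1203] 117.88700747997841
[[-0.01, 0.03, 0.09]]
```

View pics/q_w1.png

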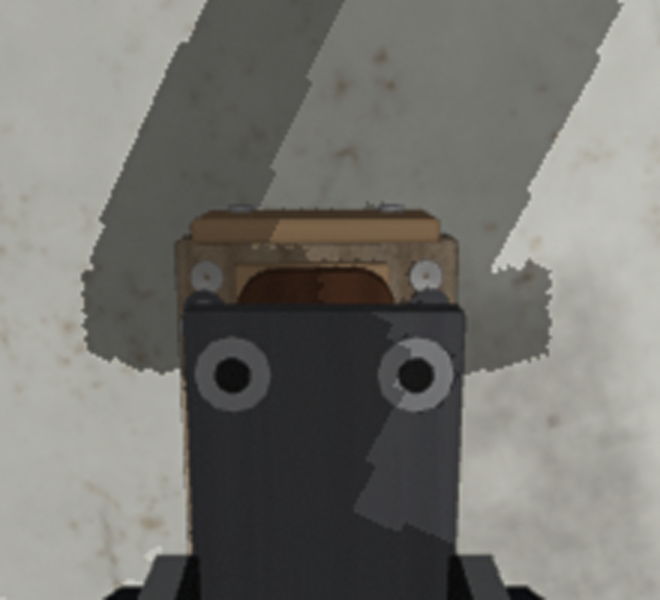

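Emit:
{"method": "move_arm", "body": {"claw": [0.3, 0.3, 0.3, 0.3, 0.3, 0.3, 0.3, 0.3], "dp": [[-0.01, 0.03, 0.05], [0, 0, 0.13], [0, 0, 0.1], [0, 0, 0.08], [0, 0, 0.08], [0, 0, 0.06], [0, 0, 0], [0, 0, 0]], "turn": [[0, 0, -0.005], [0, 0, 0], [0, 0, 0], [0, 0, 0], [0, 0, 0], [0, 0, 0], [0, 0, 0], [0, 0, 0]]}}

```text
clock: 28.63
position: [0.4986, -0.0453, 0.0386]
ee_rot: [0.516, 0.856, 0.0, 0.0]
ft_force: [0.0, -0.2, -0.8]
grip_width: 0.439
```

Emit:
{"method": "move_arm", "body": {"claw": [0.3, 0.3, 0.3, 0.3], "dp": [[0, 0, 0.005], [0, 0, 0.005], [0, 0, 0], [0, 0, 0]], "turn": [[0, 0, 0], [0, 0, 0], [0, 0, 0], [0, 0, 0]]}}

```text
clock: 28.97
position: [0.4981, -0.0453, 0.0367]
ee_rot: [0.517, 0.856, 0.0, 0.0]
ft_force: [0.5, 0.2, -1.2]
grip_width: 0.44
```

Emit:
{"method": "move_arm", "body": {"claw": [0.3, 0.3, 0.3, 0.6, 0.6, 0.6], "dp": [[0, 0, 0.005], [0, 0, 0.003], [0, 0, 0], [0, 0, 0], [0, 0, 0], [0, 0, 0]], "turn": [[0, 0, 0], [0, 0, 0], [0, 0, 0], [0, 0, 0], [0, 0, 0], [0, 0, 0]]}}

```text
clock: 29.47
position: [0.498, -0.0453, 0.0347]
ee_rot: [0.517, 0.856, 0.0, 0.0]
ft_force: [0.8, 0.3, -0.5]
grip_width: 0.598
```

Emit:
{"method": "move_arm", "body": {"claw": [0.6, 0.6, 0.6, 0.6, 0.6, 0.6, 0.6], "dp": [[0, 0, -0.05], [0, 0, -0.15], [0, 0, -0.2], [0, 0, -0.2], [0, 0, -0.2], [0, 0, 0], [0, 0, 0]], "turn": [[0, 0, 0], [0, 0, 0], [0, 0, 0], [0, 0, 0], [0, 0, 0], [0, 0, 0], [0, 0, 0]]}}

```text
clock: 30.05
position: [0.4992, -0.0454, 0.1979]
ee_rot: [0.517, 0.856, 0.002, 0.002]
ft_force: [0.0, -0.7, -1.6]
grip_width: 0.596
```

```bash
python3 - <<'E'
from h import *
T=tool();print(T[:3,3],yaw());im=snap("wrist","r_w.png")
cv2.imwrite("pics/r_w1.png",cv2.resize(im[100:300,220:440],None,fx=3,fy=3,interpolation=cv2.INTER_CUBIC))
t=N(0,.194);t[2]=.2
plan(t,118)
E
```

```text
[ 0.4992 -0.0454  0.1979] 117.7894894332951
from [ 0.4981 -0.0453  0.1957] 117.79837892348495 n 5 turn -0.001 end [0.666  0.0436 0.1997] 118.02337892348496
[[0.0, 0.19, -0.0], [0.0, 0.19, -0.01], [0.0, 0.19, -0.0], [0.0, 0.19, -0.01], [0.0, 0.19, -0.0]]
```

View pics/r_w1.png

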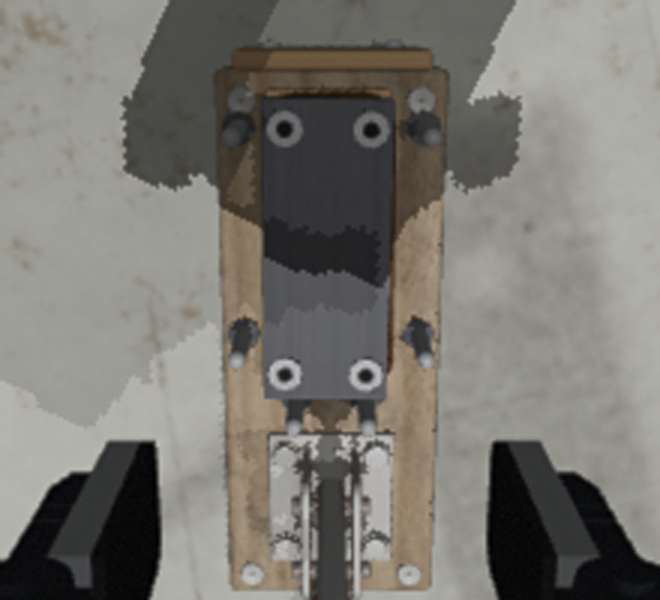

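```bash
python3 - <<'E'
from h import *
T=tool()
w=ray("wrist",np.array([(262,97),(392,97),(387,399),(265,399)])/3+[220,100],.042,T)[:,:2]
L=(w[2]+w[3]-w[0]-w[1])/2;d=w.mean(0)-NC;a=np.radians(NA)
print(np.linalg.norm(L),np.linalg.norm(w[0]-w[1]),np.degrees(np.arctan2(L[1],L[0])),"nest xy",d@[np.sin(a),-np.cos(a)],d@[np.cos(a),np.sin(a)])
E
```

```text
0.09526954271886082 0.038327178312293764 27.682313972968547 nest xy 0.0004424722983480382 0.0011093936158019164
```

Emit:
{"method": "move_arm", "body": {"claw": [0.5, 0.5, 0.5, 0.5, 0.5, 0.5, 0.5], "dp": [[0, 0.19, 0], [0, 0.19, -0.01], [0, 0.19, 0], [0, 0.19, -0.01], [0, 0.19, 0], [0, 0, 0], [0, 0, 0]], "turn": [[0, 0, 0], [0, 0, 0], [0, 0, 0], [0, 0, 0], [0, 0, 0], [0, 0, 0], [0, 0, 0]]}}

```text
clock: 30.68
position: [0.6657, 0.0448, 0.1952]
ee_rot: [0.516, 0.857, -0.001, -0.002]
ft_force: [-1.2, -0.1, -1.1]
grip_width: 0.503
```

```bash
python3 - <<'E'
from h import *
T=tool();print(T[:3,3],yaw());im=snap("wrist","s_w.png");
hsv=cv2.cvtColor(im,cv2.COLOR_BGR2HSV)
m=(((hsv[:,:,0]<8)|(hsv[:,:,0]>172))&(hsv[:,:,1]>150)&(hsv[:,:,2]>60)).astype(np.uint8)
n,l,st,c=cv2.connectedComponentsWithStats(m)
for k in range(1,n):
    if st[k,4]>300: print(st[k],c[k])
t=N(0,.187);t[2]=.011;plan(t,117.8,1)
E
```

```text
[0.6657 0.0448 0.1952] 117.92375007952486
[ 319  116   18   80 1124] [327.1601 153.5988]
from [0.6651 0.0433 0.1963] 117.82703120252667 n 1 turn 0.001 end [0.6598 0.0405 0.0103] 117.78203120252667
[[0.0, -0.03, 0.93]]
```

View pics/s_w.png

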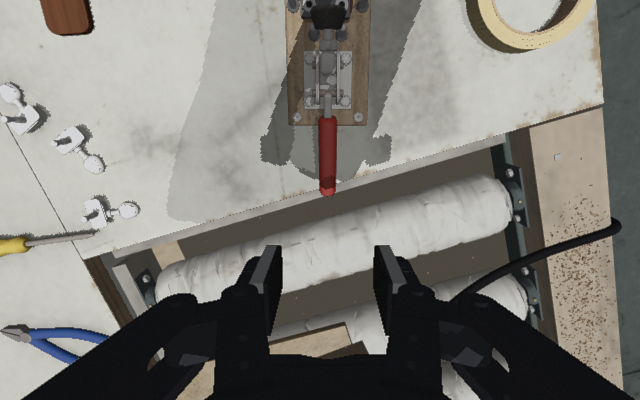

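```bash
python3 - <<'E'
from h import *
T=tool()
for p,z in [((327.5,194),.012),((327.5,118),.04)]:
    w=ray("wrist",p,z,T)[0];print(w,T[:3,:3].T@(w-T[:3,3])*1000)
E
```

```text
[0.6775 0.0493 0.012 ] [ -0.7391  14.4292 184.1999]
[0.61   0.0136 0.04  ] [ -0.7265 -62.0493 156.4932]
```

Emit:
{"method": "move_arm", "body": {"claw": [0.5, 0.5, 0.5, 0.5, 0.5, 0.5, 0.5, 0.5], "dp": [[-0.003, -0.01, 0.19], [0, 0, 0.19], [0, 0, 0.19], [0, 0, 0.14], [0, 0, 0.08], [0, 0, 0.08], [0, 0, 0.05], [0, 0, 0]], "turn": [[0, 0, 0], [0, 0, 0], [0, 0, 0], [0, 0, 0], [0, 0, 0], [0, 0, 0], [0, 0, 0], [0, 0, 0]]}}

```text
clock: 31.4
position: [0.6622, 0.0407, 0.0126]
ee_rot: [0.517, 0.856, -0.001, -0.001]
ft_force: [-0.3, 1.2, -0.3]
grip_width: 0.495
```

Emit:
{"method": "move_arm", "body": {"claw": [0.1, 0.1, 0.1, 0.1, 0.1, 0.1], "dp": [[0, 0, 0], [0, 0, 0], [0, 0, 0], [0, 0, 0], [0, 0, 0], [0, 0, 0]], "turn": [[0, 0, 0], [0, 0, 0], [0, 0, 0], [0, 0, 0], [0, 0, 0], [0, 0, 0]], "grip_force": 40}}

```text
clock: 31.9
position: [0.6639, 0.0436, 0.0163]
ee_rot: [0.516, 0.857, 0.001, -0.001]
ft_force: [-5.9, 3.5, 5.5]
grip_width: 0.176
```

Emit:
{"method": "move_arm", "body": {"claw": [0.1, 0.1, 0.1, 0.1, 0.1, 0.1, 0.1, 0.1], "dp": [[0, 0.004, -0.02], [0, 0.004, -0.02], [0, 0.004, -0.02], [0, 0.003, -0.02], [0, 0.003, -0.02], [0, 0.002, -0.02], [0, 0.001, -0.02], [0, 0, 0]], "turn": [[0, 0, 0], [0, 0, 0], [0, 0, 0], [0, 0, 0], [0, 0, 0], [0, 0, 0], [0, 0, 0], [0, 0, 0]]}}

```text
clock: 32.57
position: [0.6663, 0.0448, 0.0428]
ee_rot: [0.516, 0.856, -0.001, -0.002]
ft_force: [-8.6, 3.5, -1.4]
grip_width: 0.174
```

```bash
python3 - <<'E'
from h import *
T=tool();print(T[:3,3],yaw());im=snap("wrist","t_w.png");im=snap("scene","t_s.png")
cv2.imwrite("pics/t_s1.png",cv2.resize(im[150:310,300:460],None,fx=3,fy=3,interpolation=cv2.INTER_CUBIC))
E
```

```text
[0.6663 0.0448 0.0428] 117.84093840111832
```

View pics/t_w.png

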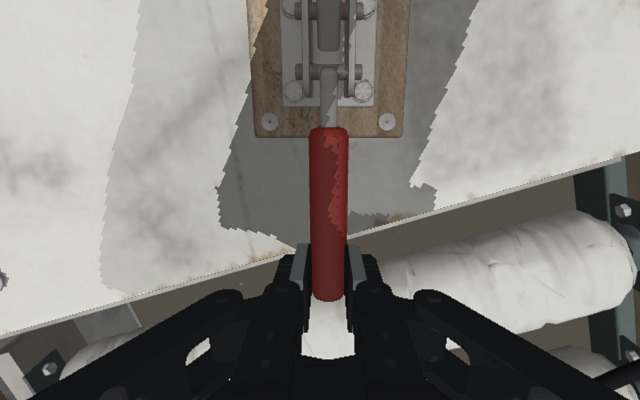

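View pics/t_s1.png

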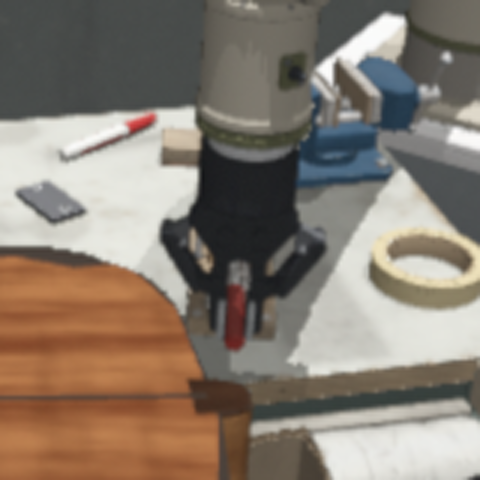

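Emit:
{"method": "move_arm", "body": {"claw": [0.1, 0.1, 0.1, 0.1, 0.1], "dp": [[0, -0.005, -0.02], [0, 0, -0.02], [0, 0, -0.01], [0, 0, 0], [0, 0, 0]], "turn": [[0, 0, 0], [0, 0, 0], [0, 0, 0], [0, 0, 0], [0, 0, 0]]}}

```text
clock: 33.08
position: [0.6654, 0.0444, 0.0527]
ee_rot: [0.516, 0.856, -0.001, -0.002]
ft_force: [-8.4, 3.1, -2.8]
grip_width: 0.171
```

Emit:
{"method": "move_arm", "body": {"claw": [0.1, 0.1, 0.1, 0.1], "dp": [[0, 0, -0.01], [0, 0, -0.01], [0, 0, 0], [0, 0, 0]], "turn": [[0, 0, 0], [0, 0, 0], [0, 0, 0], [0, 0, 0]]}}

```text
clock: 33.42
position: [0.665, 0.0442, 0.0563]
ee_rot: [0.516, 0.856, -0.001, -0.002]
ft_force: [-7.7, 3.9, -4.5]
grip_width: 0.173
```

Emit:
{"method": "move_arm", "body": {"claw": [0.1, 0.1, 0.1, 0.1], "dp": [[0, -0.005, -0.01], [0, -0.005, -0.01], [0, 0, 0], [0, 0, 0]], "turn": [[0, 0, 0], [0, 0, 0], [0, 0, 0], [0, 0, 0]]}}

```text
clock: 33.75
position: [0.6642, 0.0438, 0.0604]
ee_rot: [0.516, 0.857, -0.0, -0.001]
ft_force: [-4.7, 4.1, -7.2]
grip_width: 0.172
```

```bash
python3 - <<'E'
from h import *
print(tool()[:3,3],manip.get_obs()["ft_force"])
im=snap("top","u_t.png")
cv2.imwrite("pics/u_t1.png",cv2.resize(im[125:275,180:320],None,fx=4,fy=4,interpolation=cv2.INTER_CUBIC)[:600])
im=snap("wrist","u_w.png")
E
```

```text
[0.6642 0.0438 0.0604] [-4.6663  4.0838 -7.1945]
```

View pics/u_t1.png

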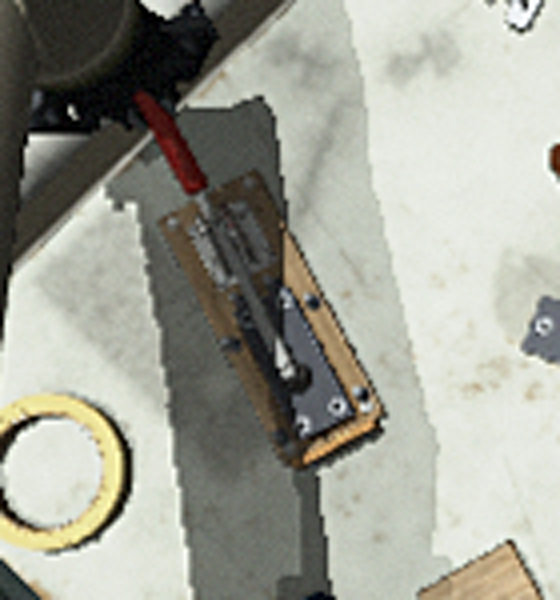

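View pics/u_w.png

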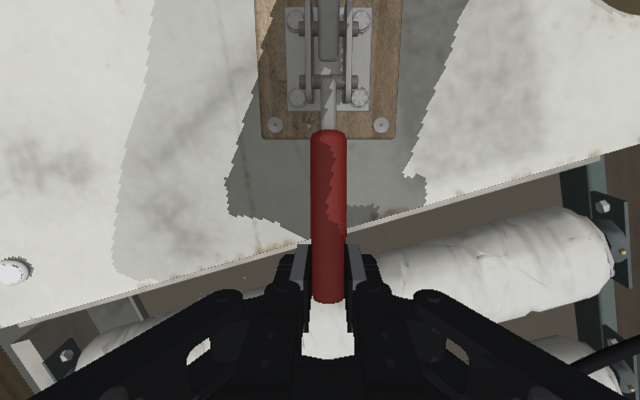

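Emit:
{"method": "move_arm", "body": {"claw": [0.1, 0.1, 0.1, 0.1], "dp": [[0, 0, -0.01], [0, 0, -0.01], [0, 0, 0], [0, 0, 0]], "turn": [[0, 0, 0], [0, 0, 0], [0, 0, 0], [0, 0, 0]]}}

```text
clock: 34.18
position: [0.6638, 0.0437, 0.0615]
ee_rot: [0.516, 0.857, -0.001, -0.002]
ft_force: [5.8, 5.9, -29.2]
grip_width: 0.168
```

Emit:
{"method": "move_arm", "body": {"claw": [0.1, 0.1, 0.1, 0.1], "dp": [[0, 0, -0.01], [0, 0, -0.01], [0, 0, 0], [0, 0, 0]], "turn": [[0, 0, 0], [0, 0, 0], [0, 0, 0], [0, 0, 0]]}}

```text
clock: 34.52
position: [0.6626, 0.0431, 0.0638]
ee_rot: [0.516, 0.857, -0.002, -0.003]
ft_force: [7.2, 4.6, -36.2]
grip_width: 0.16
```

Emit:
{"method": "move_arm", "body": {"claw": [0.4, 0.4, 0.5, 0.5, 0.5], "dp": [[0, 0, 0], [0, 0, 0], [0, 0, 0], [0, 0, 0], [0, 0, 0]], "turn": [[0, 0, 0], [0, 0, 0], [0, 0, 0], [0, 0, 0], [0, 0, 0]]}}

```text
clock: 34.93
position: [0.6664, 0.0421, 0.0702]
ee_rot: [0.517, 0.856, 0.001, 0.001]
ft_force: [-0.3, 0.9, -0.7]
grip_width: 0.505
```

Emit:
{"method": "move_arm", "body": {"claw": [0.5, 0.5, 0.5, 0.5, 0.5, 0.5, 0.5], "dp": [[0, 0, -0.05], [0, 0, -0.15], [0, 0, -0.2], [0, 0, -0.2], [0, 0, -0.2], [0, 0, 0], [0, 0, 0]], "turn": [[0, 0, 0], [0, 0, 0], [0, 0, 0], [0, 0, 0], [0, 0, 0], [0, 0, 0], [0, 0, 0]]}}

```text
clock: 35.52
position: [0.667, 0.0424, 0.2331]
ee_rot: [0.517, 0.856, 0.002, 0.003]
ft_force: [1.5, -0.2, -1.8]
grip_width: 0.5
```

Emit:
{"method": "move_arm", "body": {"claw": [0.5, 0.5, 0.5, 0.5, 0.5, 0.5, 0.5, 0.5], "dp": [[0, -0.19, -0.02], [0, -0.19, 0], [0, -0.19, 0], [0, -0.19, 0], [0, -0.19, 0], [0, -0.15, 0], [0, 0, 0], [0, 0, 0]], "turn": [[0, 0, 0], [0, 0, 0], [0, 0, 0], [0, 0, 0], [0, 0, 0], [0, 0, 0], [0, 0, 0], [0, 0, 0]]}}

```text
clock: 36.18
position: [0.4697, -0.0611, 0.2327]
ee_rot: [0.517, 0.856, 0.0, -0.0]
ft_force: [0.9, 0.2, 0.6]
grip_width: 0.499
```

```bash
python3 - <<'E'
from h import *
T=tool();print(T[:3,3],yaw());im=snap("wrist","v_w.png")
cv2.imwrite("pics/v_w1.png",cv2.resize(im[110:310,220:440],None,fx=3,fy=3,interpolation=cv2.INTER_CUBIC))
im=snap("scene","v_s.png")
cv2.imwrite("pics/v_s1.png",cv2.resize(im[150:310,300:460],None,fx=3,fy=3,interpolation=cv2.INTER_CUBIC))
E
```

```text
[ 0.4697 -0.0611  0.2327] 117.69085312605009
```

View pics/v_w1.png

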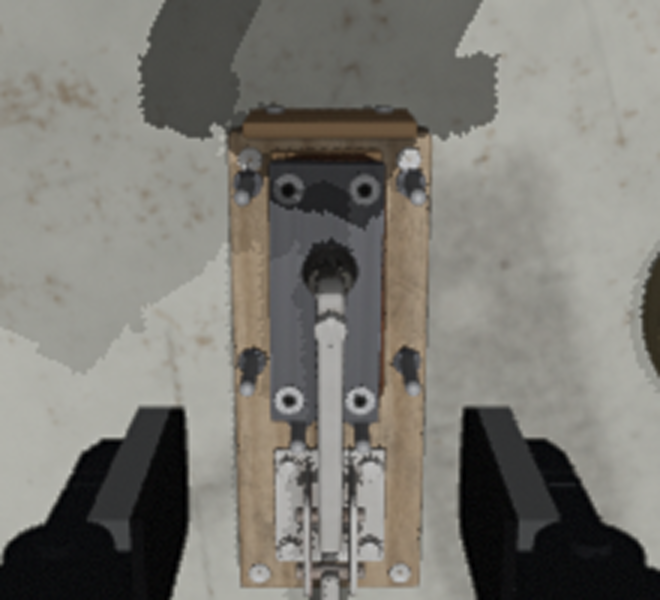

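View pics/v_s1.png

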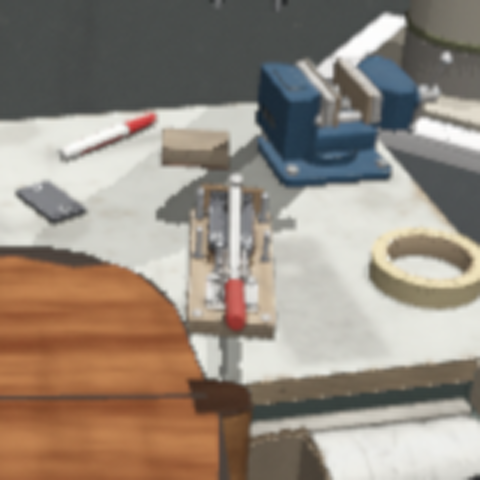

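```bash
python3 - <<'E'
from h import *
T=tool()
w=ray("wrist",np.array([(269,163),(385,163),(378,421),(271,421)])/3+[220,110],.042,T)[:,:2]
L=(w[2]+w[3]-w[0]-w[1])/2;d=w.mean(0)-NC;a=np.radians(NA)
print(np.linalg.norm(L),np.linalg.norm(w[0]-w[1]),np.degrees(np.arctan2(L[1],L[0])),"nest xy",d@[np.sin(a),-np.cos(a)],d@[np.cos(a),np.sin(a)])
im=snap("top","w_t.png")
hsv=cv2.cvtColor(im,cv2.COLOR_BGR2HSV);obj=((hsv[:,:,2]<140)|(hsv[:,:,1]>60)).astype(np.uint8);sub=np.zeros_like(obj);sub[110:260,255:445]=1
cs,_=cv2.findContours(obj*sub,cv2.RETR_EXTERNAL,cv2.CHAIN_APPROX_NONE)
for c in cs:
    if cv2.contourArea(c)>150: print(*rect("top",c,0.008))
a0=cv2.imread("pics/a_top.png")
def px(x):
    h=cv2.cvtColor(x,cv2.COLOR_BGR2HSV);m=((h[:,:,0]<8)|(h[:,:,0]>172))&(h[:,:,1]>150)&(h[:,:,2]>60);m[300:]=0;return m
ys,xs=np.where(px(im)[130:185,205:245]);print("handle top rows",ys.min()+130,xs.min()+205)
print(manip.get_obs()["clock"])
cv2.imwrite("pics/w_t1.png",cv2.resize(im[110:310,180:445],None,fx=3,fy=3,interpolation=cv2.INTER_CUBIC)[:600])
E
```

```text
0.09546976615476062 0.03951197054206491 27.36466293604064 nest xy 0.0005246212947931784 0.005030069748234724
[ 0.5139 -0.2329] [42.332069396972656, 70.12443542480469] 69.49995
[ 0.4807 -0.0946] [96.59770202636719, 196.27503967285156] 0.5062579
[ 0.4314 -0.5101] [133.04336547851562, 275.79620361328125] 135.2564
[ 0.6238 -0.2455] [40.61555480957031, 68.88713836669922] 32.11279
[ 0.6386 -0.4962] [31.068899154663086, 69.15238952636719] 72.00479
[ 0.7148 -0.3501] [43.34267044067383, 101.68370056152344] 152.74792
[ 0.7627 -0.5434] [30.090564727783203, 90.7538070678711] 37.870735
handle top rows 145 213
36.3333
```

View pics/w_t1.png

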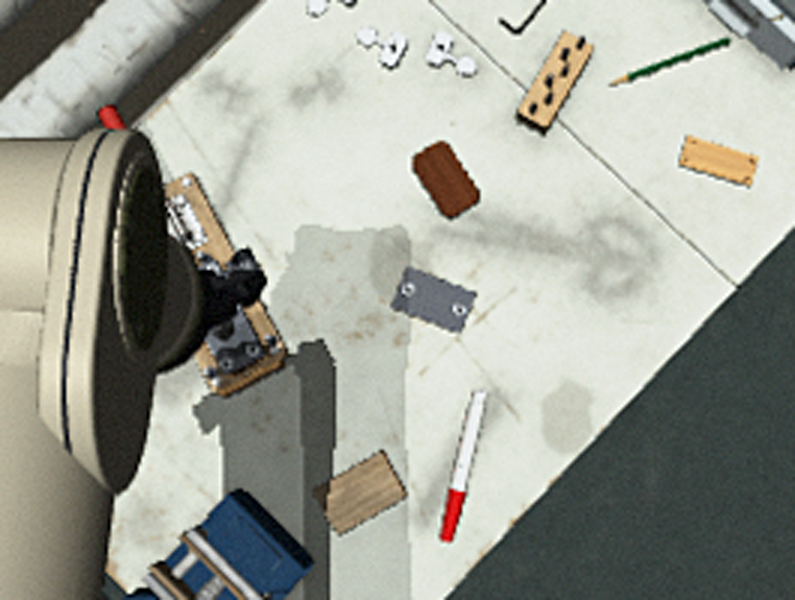

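```bash
python3 - <<'E'
from workcell import manip
print(manip.hand_in(), manip.get_obs()["clock"])
E
```

```text
the job is handed in; nothing more can be done
the job is handed in; nothing more can be done
```

I set up the jig and handed it in at about 36 s of the 115 s allowed; hand-in gives no verdict. I pressed the handle to its stop, so the arm stood fully up. I then stacked the backing board, cover blank and four-hole template in the nest. Finally I pinched the handle and lifted it until the tip bore on the template, and let go.

**Handle and tip:** While I lifted the handle, the pull jumped from about 7 N to about 30 N at the height expected for the full stack. I take that as the tip bearing on the template. I had no direct measure of the tip force after letting go. The last wrist picture shows the tip still on the template, and the gripper is clear at 0.23 m.

**Template position:** The last view puts it about 5 mm from the nest middle along y, under 1 mm across, and within about 0.5° of lengthwise. Just after placing, I had measured about 1 mm along y. It may have crept when the tip came down, or the difference may be measurement error. Either way it is inside the 12 mm allowed.

**Lower plates:** Each looked flat and inside the pins when I placed it. I did not measure them again once the template covered them.

**Things to leave alone:** The two short plates measured within about 1 mm of where they started. The bit block also measured within about 2 mm. I did not measure the marker, but it looks unmoved in the last top picture.

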